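Swap the worn driver boards in the kinetic-sculpture controller

ROBOT

A 7-joint arm with a two-finger parallel gripper is mounted at the origin on the work surface. World frame = base frame: x ahead of the robot, y to its left, z up, the work surface at z = 0. Lengths are in m, angles in rad, forces in N, time in s.
With the tool pointing down it reaches from about 0.425 to 0.875 m from the base axis. Payload 9.9 kg.
Tool frame: the origin (TCP) lies at the very end of the fingers, on their centre line; the grasp point (between the pads) lies 19 mm behind it (r.pinch_z is the distance from the TCP to the grasp point, in m); z points along the fingers, y is the direction in which the jaws open and shut (so a half turn about z gives the same grasp; the last joint's range is limited). The gripper opens to 85 mm and grips with 20 to 120 N. Pads are 22 mm wide; open, the fingers measure 114 mm over their backs; the gripper's body (76 mm by 85 mm) begins 54 mm behind the grasp point. The pads swing forward as they close: fully open they stand 13 mm farther back than shut.
Start: joints at [1.083, 0.576, 0.025, 1.437, -0.015, 1.129, -0.057], TCP at [0.265, -0.621, 0.2] pointing down, gripper open.
Joint ranges: [-2.76, 2.76], [-0.34, 2.15], [-1.52, 1.57], [0.19, 2.46], [-1.09, 4.23], [0.17, 1.99], [-2.82, 2.82]. Speed limits (rad/s): [2.22, 2.22, 3.01, 3.01, 3.14, 3.14, 3.14].

INTERFACE

Orientations are given as a unit quaternion [w, x, y, z].
In Python, from plant import get_state, imaging, r, models gives the robot as it stands.
- The arm moves only by the tool play_rows, never from a script. Its argument "rows" is one flat list of numbers, 7 for each row, row after row: the shift along the tool's x, y, z in mm, then the turn, a rotation vector about the tool's x, y, z in rad, then the finger opening in mm, from 0 to 85.4. A call has 1 to 20 rows; each row is the pose to reach, as a shift and turn from the pose commanded when the call began, along the tool's axes at that moment; what a row does not reach only later rows make up. A row lasts 1/10 s, in which the tool goes at most 50 mm and 8.59 degrees, less where a joint would pass 70% of its speed; a pose out of reach is approached as far as the arm can. A call with a gripper value outside its range is refused whole. The fingers move at their own pace and stop on an object; the grip force is fixed at half the most. Time passes only in rows, so rows that repeat a pose let the fingers close. It gives the time, the measured TCP pose, the force and the opening at its end, in the units of the state.
- get_state(): the state, without advancing time (a new reading comes with each control period).
- imaging.camera(name): name is "scene" or "top" or "wrist"; returns (picture, depth): 400x640x3 uint8, red, green, blue; 400x640 float32, m along the optical axis (not along the pixel's ray), 0 where there is no reading.
- imaging.calibration(name): a dict with "camera_matrix" (3x3 intrinsics, pixels), "T" (4x4, takes a point from camera to world coordinates); the wrist camera has in their place "hand_eye" (4x4, takes a point from camera to tool coordinates, whose origin is the TCP and whose axes are the flange's). Camera axes: x right, y up, looking along -z (the intrinsics and any distortion apply to the point x, -y, -z); pixel columns grow to the right and rows downward; lengths in m; the calibration is good to about 2 mm. The wrist camera is an equidistant fisheye: a pixel r from the principal point sees the ray r / f radians off the axis. A picture is of the moment at which its call begins: read the wrist's pose just before it. calibration takes no time and is no camera call.
- r.finish_job(): hands the job in, once; it reports no verdict.
Trained networks look in the newest picture that a camera, given by its name, has taken for a name from the list of things; names that differ only in an ending like _2 or _b are one class to them, and where a whole thing is asked for, a point or a joint stands for the part that bears it (a point fixed in the world has none). Each returns a list of dicts, best first, with "conf" (0 to 1); they miss things now and then, are a little off and sometimes report something else, mostly with a low value. They report only what shows in the picture. A call takes as long as a camera call. They do not tell look-alikes from the thing itself.
- models.regions_of(name, camera): "pixels" (400x640 bool, what is visible of it) and "xy" ([column, row] in pixels, amid what is visible of it).
The state is a dict: "time": time; "joint_pos": joint angles; "dq": joint speeds; "joint_efforts": joint torques, N m; "tool_pos": TCP position; "eef_rot": TCP orientation; "force": force on the tool from outside, world axes, zero at the start; "wrist_torque": the same for the moment, N m; "grip_width": opening from 0.0 (shut) to 1.0 (fully open).
Only numpy, scipy, OpenCV 4.12 (cv2) and the standard library are available. Lean on these libraries where they do the work, as an engineer would, in place of code of your own. Each camera call takes 0.05 s, during which the arm holds its last target.

TASK

Start by prying up every worn board (orange grip) in the card cage: swing both of its red ejector levers fully outward, and only when all worn boards stand loosened lift them out and stand them upright in the grey returns tray. Then load every new board (white grip) upright into a bay of its own, any bay, with that bay's levers out, and seat it fully home by swinging both levers fully inward. When all is seated, gently lower the hinged blue cover until it is shut on the cage, without slamming it; do not push the glass jar or the mug about.

Things in the scene. Friction and masses are not known exactly. Their poses are not given: they have to be found in the camera images.
- cage: grey steel card cage fixed to the bench, 172 (its x) x 166 (its y) mm, open at both y ends; origin at the centre of its underside. Front and rear walls (-x, +x ends) 6 mm thick, 105 mm high. Two bays; guide rails 34 mm high leave a board 3 mm play to either side in x, end posts 40 mm high leave its ears 1.5 mm in y. An empty bay starts with its levers in: swing them out before a board can enter
- bay_1 (a point): centre of the seat of bay 1 (nearest the robot): the centre of a board's underside lies here when fully home. 10 mm above the table, 35 mm from the cage's middle towards -x; axes as the cage; the board's y lies along the cage's y. Levers out: their toes hold the board 9 mm above this seat and it lifts out or in freely. Levers in: their hooks press it home against a sprung contact (4.5 mm, 7 N)
- bay_2 (a point): the same for bay 2, 25 mm from the cage's middle towards its +x (60 mm from bay 1)
- lever_1_left (a joint): red-tipped ejector lever of bay 1 at the cage's +y end, rad: 0 = upright, fully inward (board locked down); 0.7 = fully outward (top leaning to the cage's +y, stop). Stiff (0.12 N m): stays where left, about 3 N at mid-length moves it. Hinge line along the cage's x, 28 mm above the table, 73 mm from the cage's middle line; its toe and hook grip the board's ear from below and above
- lever_1_left_tip (a point): middle of the top end of that lever (70 mm above its hinge line; 98 mm above the table when upright; swung out 82 mm above it and 45 mm further out). Steel bar 14 mm wide (cage x), 6 mm thick (cage y), with a red finger pad on its top 28 mm, 24 mm wide and 8 mm thick
- lever_1_right (a joint): red-tipped ejector lever of bay 1 at the cage's -y end, rad: 0 = upright, fully inward (board locked down); 0.7 = fully outward (top leaning to the cage's -y, stop). Stiff (0.12 N m): stays where left, about 3 N at mid-length moves it. Hinge line along the cage's x, 28 mm above the table, 73 mm from the cage's middle line; its toe and hook grip the board's ear from below and above
- lever_1_right_tip (a point): middle of the top end of that lever (70 mm above its hinge line; 98 mm above the table when upright; swung out 82 mm above it and 45 mm further out). Steel bar 14 mm wide (cage x), 6 mm thick (cage y), with a red finger pad on its top 28 mm, 24 mm wide and 8 mm thick
- lever_2_left (a joint): red-tipped ejector lever of bay 2 at the cage's +y end, rad: 0 = upright, fully inward (board locked down); 0.7 = fully outward (top leaning to the cage's +y, stop). Stiff (0.12 N m): stays where left, about 3 N at mid-length moves it. Hinge line along the cage's x, 28 mm above the table, 73 mm from the cage's middle line; its toe and hook grip the board's ear from below and above
- lever_2_left_tip (a point): middle of the top end of that lever (70 mm above its hinge line; 98 mm above the table when upright; swung out 82 mm above it and 45 mm further out). Steel bar 14 mm wide (cage x), 6 mm thick (cage y), with a red finger pad on its top 28 mm, 24 mm wide and 8 mm thick
- lever_2_right (a joint): red-tipped ejector lever of bay 2 at the cage's -y end, rad: 0 = upright, fully inward (board locked down); 0.7 = fully outward (top leaning to the cage's -y, stop). Stiff (0.12 N m): stays where left, about 3 N at mid-length moves it. Hinge line along the cage's x, 28 mm above the table, 73 mm from the cage's middle line; its toe and hook grip the board's ear from below and above
- lever_2_right_tip (a point): middle of the top end of that lever (70 mm above its hinge line; 98 mm above the table when upright; swung out 82 mm above it and 45 mm further out). Steel bar 14 mm wide (cage x), 6 mm thick (cage y), with a red finger pad on its top 28 mm, 24 mm wide and 8 mm thick
- cover (a joint): the cage's see-through blue cover with a solid blue frame, in rad: 0 = shut, lying level on the walls; it starts open, leaning back, at 1.75 to 1.95 (stop at 2.0). A stiff hinge (0.45 N m): it stays where it is left and must be pushed all the way down
- cover_hinge (a point): middle of the cover's hinge line, at the top of the rear wall, 86 mm from the cage's middle towards +x, 105 mm above the table; the line runs along the cage's y
- cover_edge (a point): middle of the cover's free edge on its outer face. The cover is a plate 172 mm from hinge to edge, 170 mm wide, 6 mm thick, its inner face in line with the hinge line; the outer face is on top when shut and on the far side (+x) when open; this point's z axis points out of the outer face
- worn_1_c (a point): worn board, upright: aluminium block 36 (x) x 90 (y) x 42 mm high, brown top, black ears 30 mm wide, 8 thick at both y ends, 14 to 22 mm above the underside (130 mm over the ears); on top in the middle an orange grip 14 (x) x 60 (y) x 36 mm high; 78 mm high in all, about 0.35 kg. Point: its centre, 39 mm above the underside; z up; same either way round. Starts seated in a bay; one worn board may be absent
- worn_2_c (a point): worn board, upright: aluminium block 36 (x) x 90 (y) x 42 mm high, brown top, black ears 30 mm wide, 8 thick at both y ends, 14 to 22 mm above the underside (130 mm over the ears); on top in the middle an orange grip 14 (x) x 60 (y) x 36 mm high; 78 mm high in all, about 0.35 kg. Point: its centre, 39 mm above the underside; z up; same either way round. Starts seated in a bay; one worn board may be absent
- new_1_c (a point): new board, upright: aluminium block 36 (x) x 90 (y) x 42 mm high, green top, black ears 30 mm wide, 8 thick at both y ends, 14 to 22 mm above the underside (130 mm over the ears); on top in the middle a white grip 14 (x) x 60 (y) x 36 mm high; 78 mm high in all, about 0.35 kg. Point: its centre, 39 mm above the underside; z up; same either way round. Starts on the dark blue mat
- new_2_c (a point): new board, upright: aluminium block 36 (x) x 90 (y) x 42 mm high, green top, black ears 30 mm wide, 8 thick at both y ends, 14 to 22 mm above the underside (130 mm over the ears); on top in the middle a white grip 14 (x) x 60 (y) x 36 mm high; 78 mm high in all, about 0.35 kg. Point: its centre, 39 mm above the underside; z up; same either way round. Starts on the dark blue mat
- mat: thin dark blue mat, 240 x 240 mm, flat on the bench, where the new boards start; origin at its centre
- tray: grey returns tray fixed to the bench, 200 (x) x 190 (y) mm, 30 mm high, walls 6 mm, floor 6 mm; origin at the centre of its underside
- jar: glass jar, 70 mm across, 110 mm high, origin at its base; leave alone
- mug: blue mug, 80 mm across, 90 mm high, origin at its base; leave alone
Mind the look-alikes: they are no part of the job. Leave any purple or yellow look-alike of the part that bears new_1_c alone.

How it is judged:
On the way, in this order (a step that is already met when the one before it is completed fails the run):
1. every worn board is still in its bay with both of that bay's levers swung outward (((horizontal distance between worn_1_c and bay_1 below 0.012 m and value of joint each of lever_1_left, lever_1_right above 0.55 rad) or (horizontal distance between worn_1_c and bay_2 below 0.012 m and value of joint each of lever_2_left, lever_2_right above 0.55 rad)) and ((horizontal distance between worn_2_c and bay_1 below 0.012 m and value of joint each of lever_1_left, lever_1_right above 0.55 rad) or (horizontal distance between worn_2_c and bay_2 below 0.012 m and value of joint each of lever_2_left, lever_2_right above 0.55 rad))), for 0.2 s.
2. every worn board stands upright in the returns tray (x of worn_1_c in the frame of tray between -0.09 and 0.09 m and y of worn_1_c in the frame of tray between -0.085 and 0.085 m and z of each of worn_1_c, worn_2_c in the frame of tray below 0.055 m and angle between each of worn_1_c, worn_2_c's own z axis and vertical below 0.15 rad and x of worn_2_c in the frame of tray between -0.09 and 0.09 m and y of worn_2_c in the frame of tray between -0.085 and 0.085 m), for 0.2 s.
3. every new board is seated in a bay with both levers inward, the cover still open (((horizontal distance between new_1_c and bay_1 below 0.012 m and z of new_1_c in the frame of bay_1 below 0.043 m and angle between new_1_c's own z axis and vertical below 0.06 rad and angle between the x axis of new_1_c and the x axis of bay_1, either way round below 0.15 rad and value of joint each of lever_1_left, lever_1_right below 0.12 rad) or (horizontal distance between new_1_c and bay_2 below 0.012 m and z of new_1_c in the frame of bay_2 below 0.043 m and angle between new_1_c's own z axis and vertical below 0.06 rad and angle between the x axis of new_1_c and the x axis of bay_2, either way round below 0.15 rad and value of joint each of lever_2_left, lever_2_right below 0.12 rad)) and ((horizontal distance between new_2_c and bay_1 below 0.012 m and z of new_2_c in the frame of bay_1 below 0.043 m and angle between new_2_c's own z axis and vertical below 0.06 rad and angle between the x axis of new_2_c and the x axis of bay_1, either way round below 0.15 rad and value of joint each of lever_1_left, lever_1_right below 0.12 rad) or (horizontal distance between new_2_c and bay_2 below 0.012 m and z of new_2_c in the frame of bay_2 below 0.043 m and angle between new_2_c's own z axis and vertical below 0.06 rad and angle between the x axis of new_2_c and the x axis of bay_2, either way round below 0.15 rad and value of joint each of lever_2_left, lever_2_right below 0.12 rad)) and value of joint cover above 0.8 rad), for 0.2 s.
At the end, for the whole second after the job is handed in: worn boards upright (0.15 rad) in the tray; each new board in a bay (within 12 mm, 0.15 rad), down within 4 mm of its seat, level within 0.06 rad, both levers within 0.12 rad of upright; cover shut within 0.06 rad; boards at rest (all of step 2 and ((horizontal distance between new_1_c and bay_1 below 0.012 m and z of new_1_c in the frame of bay_1 below 0.043 m and angle between new_1_c's own z axis and vertical below 0.06 rad and angle between the x axis of new_1_c and the x axis of bay_1, either way round below 0.15 rad and value of joint each of lever_1_left, lever_1_right below 0.12 rad) or (horizontal distance between new_1_c and bay_2 below 0.012 m and z of new_1_c in the frame of bay_2 below 0.043 m and angle between new_1_c's own z axis and vertical below 0.06 rad and angle between the x axis of new_1_c and the x axis of bay_2, either way round below 0.15 rad and value of joint each of lever_2_left, lever_2_right below 0.12 rad)) and ((horizontal distance between new_2_c and bay_1 below 0.012 m and z of new_2_c in the frame of bay_1 below 0.043 m and angle between new_2_c's own z axis and vertical below 0.06 rad and angle between the x axis of new_2_c and the x axis of bay_1, either way round below 0.15 rad and value of joint each of lever_1_left, lever_1_right below 0.12 rad) or (horizontal distance between new_2_c and bay_2 below 0.012 m and z of new_2_c in the frame of bay_2 below 0.043 m and angle between new_2_c's own z axis and vertical below 0.06 rad and angle between the x axis of new_2_c and the x axis of bay_2, either way round below 0.15 rad and value of joint each of lever_2_left, lever_2_right below 0.12 rad)) and value of joint cover below 0.06 rad and linear speed of each of worn_1, worn_2, new_1, new_2 below 0.02 m/s); the robot touches nothing.
It fails at once if the cover is slammed (closing faster than 2.5 rad/s) (velocity of joint cover below -2.5 rad/s).
It fails at once if the jar is pushed more than 4 cm or tipped over (distance of jar from where it was at the start of the episode above 0.04 m or angle between jar's own z axis and vertical above 0.5 rad).
It fails at once if the mug is pushed more than 4 cm or tipped over (distance of mug from where it was at the start of the episode above 0.04 m or angle between mug's own z axis and vertical above 0.5 rad).
Of worn_1, worn_2 only 1 to 2 are there at a start; the rules pass over those that are not, and their reading is None.
At some moment in a run one of new_1, new_2 may be knocked a few centimetres aside while the robot is not near it.
It also fails if it takes over 210 s, if anything falls off the work surface, if the arm or the gripper's body presses on something with over 40 N, if the wrist force passes 120 N, or if a joint passes its speed limit or range.

## Working session

There is one attempt and no reset: what is moved stays moved. The work goes in short steps, Python scripts to look and compute and a tool call to move; the robot and the scene stay as the last step left them, time stands still between calls to the robot, and variables do not carry over. Pictures are saved under pics/ and viewed, and the job is handed in when it is done.

Besides the shell and the picture viewer there is one more tool, called after "Emit:" as a command line: name --argument value ..., lists and objects as JSON in quotes. play_rows: Moves the arm, as the interface text tells. Its arguments: {"type":"object","properties":{"rows":{"type":"array"}},"required":["rows"]}

```bash
ls; mkdir -p pics; cat > h.py <<'E'
import numpy as np,cv2
from plant import get_state, imaging, r, models
from scipy.spatial.transform import Rotation as R
def snap(n,f):
    p,d=imaging.camera(n); cv2.imwrite('pics/'+f,p[:,:,::-1]); np.save('/tmp/%s_d.npy'%n,d);np.save('/tmp/%s_p.npy'%n,p)
    return p,d
def cloud(n,d):
    c=imaging.calibration(n);K=np.array(c['camera_matrix']);T=np.array(c['T'])
    v,u=np.mgrid[0:400,0:640]
    P=np.stack([(u-K[0,2])/K[0,0]*d,-(v-K[1,2])/K[1,1]*d,-d],-1)
    W=P@T[:3,:3].T+T[:3,3]; W[d==0]=np.nan
    return W
def st():
    s=get_state(); q=s['eef_rot']; return s,np.array(s['tool_pos']),R.from_quat([q[1],q[2],q[3],q[0]])
E
python3 - <<'E'
from h import *
s,p,q=st(); print(s); print(q.as_matrix().round(3))
for n in('scene','top','wrist'):
    snap(n,n+'0.png'); c=imaging.calibration(n); print(n,{k:(np.array(v).round(3).tolist() if not isinstance(v,str) else v) for k,v in c.items()})
E
```

```text
pics
{'time': 0.0, 'joint_pos': array([ 1.08320353,  0.57654644,  0.02485813,  1.43790777, -0.01499427,
        1.12896791, -0.05649802]), 'dq': array([ 2.50494815e-04, -3.83038254e-04, -5.50304735e-04, -3.40730006e-04,
       -3.84625504e-05, -9.25832244e-04,  2.55036955e-04]), 'joint_efforts': array([ 9.35825847e-05, -7.65764666e+01,  2.25024059e+00, -2.85965073e+01,
        1.51861139e-02,  1.27153768e-02, -5.25591884e-05]), 'tool_pos': array([ 0.26501336, -0.62026386,  0.19933346]), 'eef_rot': array([-7.94221778e-04,  9.79685046e-01,  2.00540607e-01, -2.13157182e-04]), 'force': array([ 1.04172182,  0.32591188, -0.69357862]), 'wrist_torque': array([-0.00578556,  0.01702938, -0.01530235]), 'grip_width': 1.0003568684260258}
[[ 0.92   0.393 -0.001]
 [ 0.393 -0.92   0.001]
 [-0.    -0.002 -1.   ]]
scene {'camera_matrix': [[463.43, 0.0, 318.375], [0.0, 463.43, 198.849], [0.0, 0.0, 1.0]], 'T': [[-0.857, -0.394, 0.332, 0.989], [0.515, -0.643, 0.567, 0.824], [-0.01, 0.656, 0.754, 1.087], [0.0, 0.0, 0.0, 1.0]]}
top {'camera_matrix': [[399.941, 0.0, 314.671], [0.0, 399.941, 196.382], [0.0, 0.0, 1.0]], 'T': [[-0.01, 0.984, -0.179, 0.333], [-1.0, -0.01, -0.003, 0.097], [-0.005, 0.179, 0.984, 1.293], [0.0, 0.0, 0.0, 1.0]]}
wrist {'camera_matrix': [[309.707, 0.0, 323.855], [0.0, 309.707, 200.955], [0.0, 0.0, 1.0]], 'hand_eye': [[0.0, 0.958, 0.287, 0.072], [1.0, -0.0, 0.0, 0.001], [0.0, 0.287, -0.958, -0.174], [0.0, 0.0, 0.0, 1.0]]}
```

View pics/scene0.png

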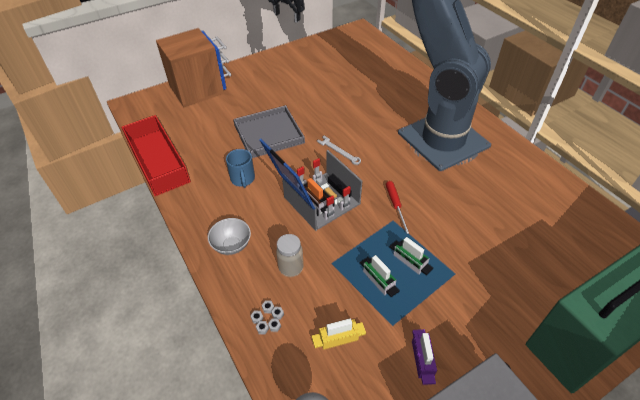

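View pics/top0.png

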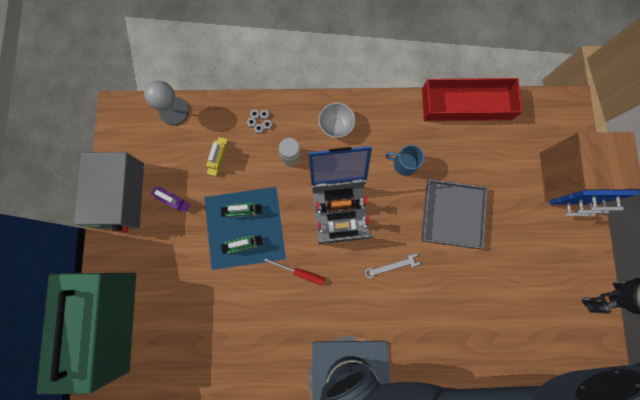

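```bash
python3 - <<'E'
from h import *
p=np.load('/tmp/top_p.npy');d=np.load('/tmp/top_d.npy')
c=p[130:260,285:400];cv2.imwrite('pics/z1.png',cv2.resize(c,None,fx=5,fy=4.6,interpolation=cv2.INTER_CUBIC)[:,:,::-1])
W=cloud('top',d);np.save('/tmp/W.npy',W)
print('table z',np.nanmedian(W[290:320,150:250,2]))
for n in ['cage','cover','mat','tray','jar','mug','new_1_c','worn_1_c','lever_1_left','lever_1_left_tip']:
    imgd=models.regions_of(n,'top')
    for o in imgd[:6]:
        m=o['pixels']; w=W[m]; w=w[~np.isnan(w[:,0])]
        print(n,round(o['conf'],2),np.round(o['xy'],0),m.sum(),np.median(w,0).round(3),w.min(0).round(3),w.max(0).round(3))
E
```

```text
table z -0.00013946638248718557
cage 0.79 [337. 190.] 4448 [0.585 0.025 0.097] [ 0.414 -0.077 -0.005] [0.735 0.113 0.277]
cover 0.88 [338. 165.] 2119 [0.623 0.03  0.199] [ 0.581 -0.089 -0.005] [0.741 0.122 0.277]
cover 0.61 [288. 152.] 520 [0.692 0.179 0.108] [ 0.67   0.146 -0.003] [0.772 0.216 0.116]
mat 0.7 [247. 225.] 4288 [0.468 0.327 0.001] [ 0.337  0.204 -0.009] [0.602 0.466 0.023]
tray 0.76 [452. 216.] 3881 [ 0.505 -0.349  0.007] [ 0.394 -0.451 -0.003] [ 0.616 -0.237  0.04 ]
jar 0.69 [291. 150.] 531 [0.692 0.179 0.108] [ 0.67   0.145 -0.002] [0.771 0.22  0.116]
jar 0.34 [364. 203.] 43 [ 0.538 -0.049  0.085] [ 0.527 -0.055  0.035] [ 0.549 -0.042  0.102]
mug 0.74 [406. 161.] 723 [ 0.682 -0.201  0.037] [ 0.634 -0.24  -0.004] [ 0.713 -0.13   0.095]
new_1_c 0.95 [166. 200.] 429 [0.556 0.558 0.043] [ 0.522  0.51  -0.002] [0.602 0.637 0.084]
new_1_c 0.75 [218. 155.] 533 [0.695 0.417 0.042] [ 0.638  0.394 -0.008] [0.769 0.454 0.084]
new_1_c 0.57 [237. 210.] 507 [0.519 0.335 0.043] [ 0.502  0.274 -0.005] [0.549 0.412 0.084]
lever_1_left 0.43 [320. 224.] 63 [0.464 0.086 0.037] [0.453 0.069 0.004] [0.484 0.095 0.104]
lever_1_left 0.42 [363. 220.] 69 [ 0.478 -0.053  0.042] [ 0.468 -0.062  0.009] [ 0.49  -0.037  0.101]
lever_1_left_tip 0.52 [321. 225.] 60 [0.466 0.086 0.036] [0.453 0.069 0.003] [0.48  0.095 0.104]
```

View pics/z1.png

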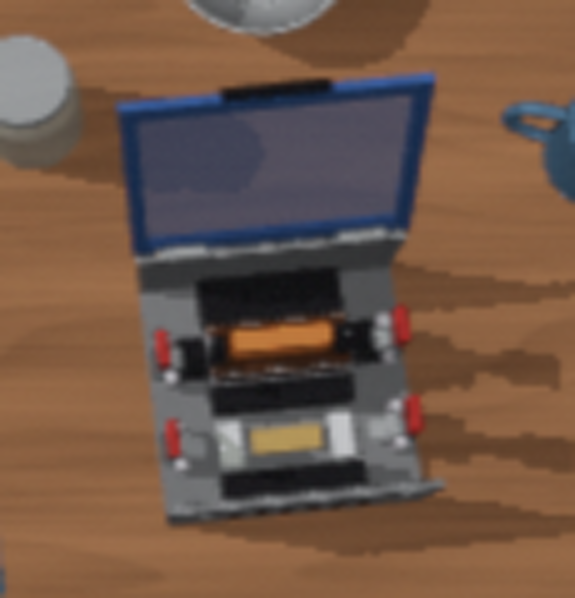

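```bash
cat > cage.py <<'E'
from h import *
def run(p,W):
    hsv=cv2.cvtColor(p,cv2.COLOR_RGB2HSV).astype(int);H,S,V=hsv[...,0],hsv[...,1],hsv[...,2]
    red=((H<6)|(H>174))&(S>170)&(V>90)
    x,y,z=W[...,0],W[...,1],W[...,2]
    box=(x>.40)&(x<.72)&(y>-.15)&(y<.2)
    n,l,s,c=cv2.connectedComponentsWithStats((red&box).astype(np.uint8))
    for i in range(1,n):
        if s[i,4]<6: continue
        m=l==i; zz=z[m]; top=m&(z>np.nanmax(zz)-.012)
        print('red',c[i].round(0),s[i,4],'top',W[top].mean(0).round(4),'med',np.nanmedian(W[m],0).round(4))
    o=(H>8)&(H<18)&(S>180)&(V>150)&box&(z>.06)
    print('orange',W[o].mean(0).round(4),o.sum(),W[o].min(0).round(3),W[o].max(0).round(3))
    # front wall top
    f=box&(z>.098)&(z<.112)&(x<.46)&~red
    q=W[f];print('front wall',f.sum(),q.mean(0).round(4),q.min(0).round(3),q.max(0).round(3))
    if len(q)>5:
        pf=np.polyfit(q[:,1],q[:,0],1);print('fit dx/dy',pf)
    # boards on the mat: white grip tops
    w=(S<60)&(V>150)&(z>.06)&(z<.095)&(y>.15)
    n,l,s,c=cv2.connectedComponentsWithStats(w.astype(np.uint8))
    for i in range(1,n):
        if s[i,4]<15: continue
        q=W[l==i]; (cx,cy),sz,a=cv2.minAreaRect((q[:,:2]*1000).astype(np.float32))
        e=np.linalg.svd(q[:,:2]-q[:,:2].mean(0))[2][0]
        print('white',c[i].round(0),s[i,4],q.mean(0).round(4),'rect',round(cx),round(cy),np.round(sz),'axis yaw',np.degrees(np.arctan2(e[1],e[0])).round(1))
if __name__=='__main__':
    run(np.load('/tmp/top_p.npy'),cloud('top',np.load('/tmp/top_d.npy')))
E
python3 cage.py; python3 - <<'E'
from h import *
W=np.load('/tmp/W.npy');x,y,z=W[...,0],W[...,1],W[...,2]
b=(x>.56)&(x<.75)&(y>-.12)&(y<.16)
for lo,hi in((.1,.13),(.13,.16),(.2,.23),(.24,.26),(.26,.30)):
    q=W[b&(z>lo)&(z<hi)];print(lo,len(q),q.mean(0).round(3),q.min(0).round(3),q.max(0).round(3))
p=np.load('/tmp/top_p.npy')
for nm,k in(('jar',((x>.64)&(x<.78)&(y>.1)&(y<.24)&(z>.1))),('mug',(x>.62)&(x<.74)&(y<-.12)&(y>-.27)&(z>.08)),('tray',(x>.38)&(x<.63)&(y<-.22)&(y>-.47)&(z>.022)&(z<.045))):
    q=W[k];print(nm,len(q),q.mean(0).round(3),q.min(0).round(3),q.max(0).round(3),cv2.minAreaRect((q[:,:2]*1000).astype(np.float32)))
E
```

```text
red [365. 200.] 21 top [ 0.5389 -0.0514  0.0984] med [ 0.5385 -0.0515  0.0989]
red [317. 206.] 6 top [0.5234 0.0943 0.0973] med [0.5234 0.0943 0.0971]
red [368. 220.] 18 top [ 0.4779 -0.0575  0.0976] med [ 0.4777 -0.0581  0.0981]
red [319. 226.] 6 top [0.4626 0.089  0.0974] med [0.4627 0.089  0.0971]
orange [0.5312 0.007  0.091 ] 3 [ 0.525 -0.003  0.09 ] [0.54  0.024 0.092]
front wall 119 [0.4244 0.0109 0.1047] [ 0.416 -0.071  0.099] [0.435 0.093 0.111]
fit dx/dy [-0.10049661  0.42548727]
white [212. 151.] 76 [0.7045 0.4234 0.0779] rect 705 423 [14. 59.] axis yaw 165.1
white [163. 196.] 81 [0.5625 0.5706 0.0782] rect 563 571 [58. 13.] axis yaw -119.2
white [237. 207.] 78 [0.5238 0.3396 0.0784] rect 524 340 [13. 55.] axis yaw 94.0
white [237. 243.] 83 [0.414  0.3364 0.0777] rect 414 335 [13. 59.] axis yaw -76.8
0.1 393 [0.603 0.039 0.114] [ 0.579 -0.056  0.1  ] [0.726 0.16  0.13 ]
0.13 293 [0.605 0.029 0.145] [ 0.591 -0.055  0.13 ] [0.617 0.114 0.16 ]
0.2 361 [0.626 0.031 0.215] [ 0.613 -0.054  0.2  ] [0.639 0.116 0.23 ]
0.24 256 [0.637 0.032 0.25 ] [ 0.625 -0.052  0.24 ] [0.649 0.117 0.26 ]
0.26 297 [0.644 0.034 0.268] [ 0.63  -0.051  0.26 ] [0.656 0.117 0.277]
jar 317 [0.702 0.179 0.112] [0.64  0.104 0.1  ] [0.734 0.21  0.269] ((677.332763671875, 163.0574493408203), (125.65602111816406, 59.61526870727539), 33.02375030517578)
mug 145 [ 0.675 -0.199  0.088] [ 0.634 -0.238  0.08 ] [ 0.714 -0.149  0.095] ((674.7553100585938, -198.64744567871094), (78.97523498535156, 78.79908752441406), 35.20572280883789)
tray 558 [ 0.505 -0.349  0.029] [ 0.394 -0.454  0.022] [ 0.617 -0.238  0.04 ] ((505.70220947265625, -345.7955627441406), (192.52862548828125, 201.6087188720703), 81.43231201171875)
```

```bash
cat >> h.py <<'E'
import json,os
def yaw_of(q): m=q.as_matrix(); return np.arctan2(m[1,0],m[0,0])
# plan: list of (x,y,z,yaw) targets; relative to commanded pose in cmd.json
def getcmd():
    return json.load(open('cmd.json')) if os.path.exists('cmd.json') else [0.265,-0.621,0.2,0.4038]
def plan(*ts,save=True):
    c=getcmd();y0=c[3];X=np.array([np.cos(y0),np.sin(y0)]);Y=np.array([np.sin(y0),-np.cos(y0)])
    for t in ts:
        d=np.array(t[:2])-c[:2]
        row=[round(1000*d@X),round(1000*d@Y),round(-1000*(t[2]-c[2])),0,0,round(-(t[3]-y0),3)]
        print(row, 'dist',np.linalg.norm(row[:3]).round())
    xy=np.array(c[:2])+X*row[0]/1000+Y*row[1]/1000
    if save: json.dump([xy[0],xy[1],c[2]-row[2]/1000,y0-row[5]],open('cmd.json','w'))
CY=0.10;CC=np.array([0.506,0.019])
def cg(x,y): # cage mm-> world
    X=np.array([np.cos(CY),np.sin(CY)]);Y=np.array([-np.sin(CY),np.cos(CY)]);return CC+X*x/1000+Y*y/1000
E
python3 -c "
from h import *
plan((.45,.015,.26,.1))"
```

```text
[420, -512, -60, 0, 0, 0.304] dist 665.0
```

Emit:
play_rows --rows '[420,-512,-60,0,0,0.304,85,420,-512,-60,0,0,0.304,85,420,-512,-60,0,0,0.304,85,420,-512,-60,0,0,0.304,85,420,-512,-60,0,0,0.304,85,420,-512,-60,0,0,0.304,85,420,-512,-60,0,0,0.304,85,420,-512,-60,0,0,0.304,40,420,-512,-60,0,0,0.304,40,420,-512,-60,0,0,0.304,40,420,-512,-60,0,0,0.304,40,420,-512,-60,0,0,0.304,40,420,-512,-60,0,0,0.304,40,420,-512,-60,0,0,0.304,40,420,-512,-60,0,0,0.304,40,420,-512,-60,0,0,0.304,40,420,-512,-60,0,0,0.304,30]'

```text
time: 2.35
tool_pos: [0.4499, 0.0137, 0.2601]
eef_rot: [0.0, 0.999, 0.049, -0.0]
force: [0.2, 0.2, 0.1]
grip_width: 0.358
```

```bash
cat >> h.py <<'E'
def wcloud(d,p,q):
    c=imaging.calibration('wrist');K=np.array(c['camera_matrix']);T=np.array(c['hand_eye'])
    v,u=np.mgrid[0:400,0:640]
    a=(u-K[0,2])/K[0,0];b=(v-K[1,2])/K[1,1];th=np.hypot(a,b)+1e-9
    s=np.tan(np.minimum(th,1.5))/th
    P=np.stack([a*s*d,-b*s*d,-d],-1)
    P=P@T[:3,:3].T+T[:3,3]
    W=P@q.as_matrix().T+p; W[d==0]=np.nan; return W
E
python3 - <<'E'
from h import *
import cage
s,p,q=st();print(s['time'],p,yaw_of(q),s['grip_width'])
pic,d=snap('wrist','w1.png')
W=wcloud(d,p,q);np.save('/tmp/Ww.npy',W)
cage.run(pic,W)
E
```

```text
2.35 [0.44990453 0.01370156 0.26010478] 0.09782667673464177 0.3575580014206479
red [259. 104.] 173 top [0.5233 0.0915 0.0972] med [0.5237 0.0906 0.0978]
red [390. 104.] 194 top [ 0.5375 -0.0516  0.0968] med [ 0.5378 -0.0503  0.0973]
red [260. 157.] 172 top [0.4651 0.0861 0.0969] med [0.4652 0.0853 0.0973]
red [388. 157.] 183 top [ 0.4791 -0.057   0.0972] med [ 0.4795 -0.0558  0.0975]
red [263. 258.] 6 top [0.4534 0.0418 0.3069] med [0.4534 0.0418 0.3063]
orange [0.5293 0.021  0.0902] 121 [ 0.453 -0.062  0.083] [0.55  0.099 0.098]
front wall 879 [0.4246 0.0101 0.1044] [ 0.413 -0.072  0.098] [0.459 0.091 0.108]
fit dx/dy [-0.08645999  0.4254296 ]
white [66.  6.] 69 [0.6835 0.4263 0.0779] rect 683 426 [16. 20.] axis yaw 160.3
white [12. 91.] 129 [0.561 0.567 0.078] rect 561 569 [60. 14.] axis yaw -118.4
white [ 96. 105.] 301 [0.5224 0.3366 0.0779] rect 523 338 [15. 60.] axis yaw 94.4
white [ 99. 181.] 286 [0.4136 0.3336 0.0775] rect 413 334 [15. 60.] axis yaw -76.6
```

View pics/w1.png

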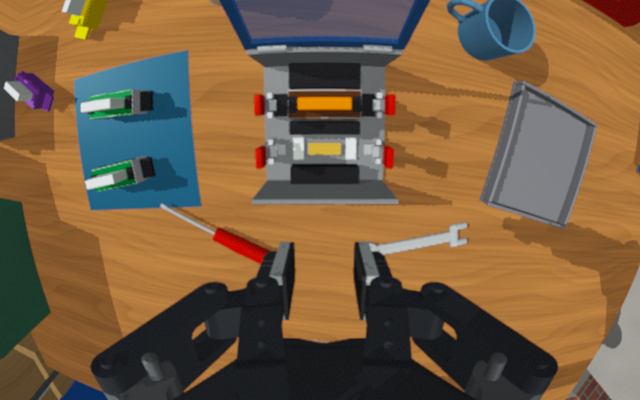

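```bash
sed -i 's/^CY=.*/CY=0.098;CC=np.array([0.506,0.018])/' h.py; python3 -c "
from h import *
print(getcmd())
T=lambda x,y,z:(*cg(x,y),z,CY)
plan(T(-35,73,.13),T(-35,73,.07),T(-35,117,.07))"
```

```text
[0.4500485505991705, 0.014846706306753055, 0.26, 0.0998]
[21, -71, 130, 0, 0, 0.002] dist 150.0
[21, -71, 190, 0, 0, 0.002] dist 204.0
[21, -115, 190, 0, 0, 0.002] dist 223.0
```

Emit:
play_rows --rows '[21,-71,130,0,0,0,30,21,-71,130,0,0,0,30,21,-71,130,0,0,0,30,21,-71,130,0,0,0,30,21,-71,150,0,0,0,30,21,-71,170,0,0,0,30,21,-71,190,0,0,0,30,21,-71,190,0,0,0,30]'

```text
time: 3.2
tool_pos: [0.4632, 0.0861, 0.0692]
eef_rot: [0.001, 0.999, 0.049, -0.001]
force: [0.4, -0.3, -0.3]
grip_width: 0.35
```

```bash
python3 - <<'E'
from h import *
s,p,q=st();print(s['time'],p,yaw_of(q),s['grip_width'],s['force'])
pic,d=snap('wrist','w2.png')
E
```

```text
3.2 [0.46319036 0.08607578 0.0691876 ] 0.09792939630697617 0.3495126384812766 [ 0.41281273 -0.30431932 -0.29896595]
```

View pics/w2.png

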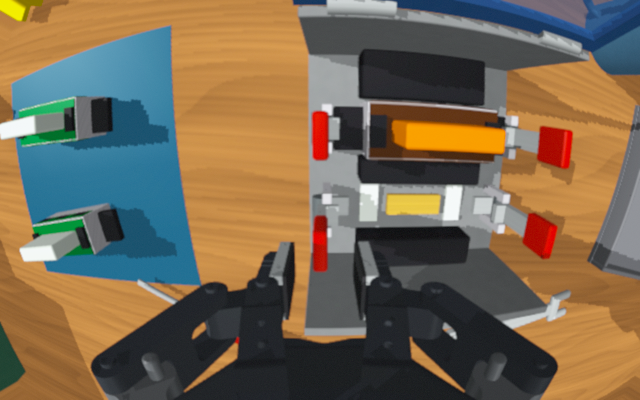

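Emit:
play_rows --rows '[0,-8,0,0,0,0,30,0,-16,0,0,0,0,30,0,-24,0,0,0,0,30,0,-32,0,0,0,0,30,0,-40,0,0,0,0,30,0,-44,0,0,0,0,30,0,-44,0,0,0,0,30]'

```text
time: 3.95
tool_pos: [0.4596, 0.1325, 0.0702]
eef_rot: [-0.0, 0.999, 0.051, -0.0]
force: [0.1, -0.4, 0.1]
grip_width: 0.352
```

```bash
python3 - <<'E'
from h import *
s,p,q=st();print(s['time'],p,yaw_of(q),s['grip_width'],s['force'])
pic,d=snap('wrist','w3.png')
E
```

```text
3.95 [0.45958222 0.13252879 0.07019588] 0.10112234385118682 0.35191624209957617 [ 0.06658953 -0.44569582  0.12650792]
```

View pics/w3.png

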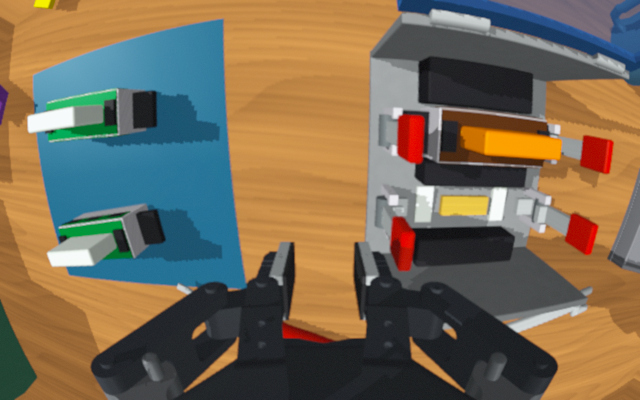

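```bash
python3 - <<'E'
from h import *
s,p,q=st()
d=np.load('/tmp/wrist_d.npy');W=wcloud(d,p,q);T=(W-p)@q.as_matrix()
for (u,v) in [(290,246),(288,260),(285,290),(280,300),(362,248),(360,280),(374,250),(270,262)]: print(u,v,(1000*T[v,u]).round(1), d[v,u].round(3))
m=(np.abs(T[...,0])<.03)&(np.abs(T[...,1])<.06)&(T[...,2]>-.06)&(T[...,2]<.02)&(np.arange(400)[:,None]>235)
q2=T[m]*1000;print(len(q2),q2.min(0),q2.max(0)); print(q2[q2[:,2].argsort()[-15:]].round(0))
E
```

```text
290 246 [ 10.  -15.2 -40.6] 0.146
288 260 [ 10.6 -14.5 -56.1] 0.131
285 290 [  3.7 -14.7 -69.3] 0.12
280 300 [ 12.2 -13.8 -88.4] 0.099
362 248 [ 10.   18.8 -42.8] 0.144
360 280 [  6.   15.6 -65.2] 0.123
374 250 [-42.8  43.9  63.8] 0.261
270 262 [  6.5 -23.5 -50.6] 0.137
2439 [-11.8779079  -27.71966186 -59.99977923] [11.24477737 49.28879847 10.29110601]
[[-3. 42.  2.]
 [-6. 43.  3.]
 [-6. 43.  3.]
 [-5. 43.  4.]
 [-6. 43.  4.]
 [-6. 43.  6.]
 [-7. 42.  6.]
 [-7. 43.  6.]
 [-5. 42.  7.]
 [-7. 42.  7.]
 [-5. 43.  7.]
 [-6. 43.  7.]
 [-6. 42.  7.]
 [-7. 42. 10.]
 [-7. 42. 10.]]
```

```bash
python3 - <<'E'
from h import *
print(r.pinch_z,[a for a in dir(r) if a[0]!='_'])
s,p,q=st()
d=np.load('/tmp/wrist_d.npy');W=wcloud(d,p,q);T=(W-p)@q.as_matrix()
for u in (278,285,290): 
  for v in range(238,320,6): print(u,v,(1000*T[v,u]).round(1), d[v,u].round(3))
pic=np.load('/tmp/wrist_p.npy');cv2.imwrite('pics/z2.png',cv2.resize(pic[225:335,230:410],None,fx=4,fy=4,interpolation=cv2.INTER_CUBIC)[:,:,::-1])
E
```

```text
0.0187 ['MotionError', 'finish_job', 'pinch_z']
278 238 [-34.5 -38.8  70.8] 0.265
278 244 [-39.8 -39.   69.9] 0.266
278 250 [ 10.5 -20.2 -46.2] 0.14
278 256 [  9.9 -19.6 -51.2] 0.136
278 262 [ 10.5 -18.6 -58. ] 0.129
278 268 [ 10.2 -18.  -62.8] 0.124
278 274 [ 10.5 -17.2 -68.2] 0.119
278 280 [  8.4 -17.2 -69.3] 0.119
278 286 [ 11.8 -15.7 -79.1] 0.108
278 292 [ 11.4 -15.3 -82.5] 0.105
278 298 [ 11.5 -14.8 -86.4] 0.101
278 304 [ 15.2 -13.4 -95. ] 0.092
278 310 [  16.7  -12.6 -100.1] 0.087
278 316 [  15.7  -12.5 -101.8] 0.085
285 238 [-34.2 -32.6  70.3] 0.265
285 244 [ 10.2 -17.8 -38.8] 0.147
285 250 [ 10.4 -17.  -45.9] 0.14
285 256 [ 10.1 -16.4 -51.4] 0.135
285 262 [ 10.4 -15.6 -57.7] 0.129
285 268 [ 10.9 -14.9 -63.8] 0.123
285 274 [ 10.2 -14.5 -67.5] 0.12
285 280 [  9.5 -14.2 -70.9] 0.117
285 286 [  5.6 -14.6 -69.2] 0.12
285 292 [  3.  -14.7 -69.6] 0.12
285 298 [ -0.2 -14.9 -69.4] 0.121
285 304 [ -3.  -15.  -69.7] 0.121
285 310 [ -6.6 -15.3 -69. ] 0.123
285 316 [-10.4 -15.6 -68.4] 0.125
290 238 [-34.1 -28.3  70.1] 0.264
290 244 [ 10.6 -15.3 -39.7] 0.146
290 250 [ 10.8 -14.6 -46.6] 0.14
290 256 [  9.8 -14.2 -50.8] 0.136
290 262 [  6.7 -14.3 -50.7] 0.137
290 268 [  6.8 -13.8 -56.4] 0.131
290 274 [  3.5 -14.  -56. ] 0.133
290 280 [  1.4 -13.9 -57.6] 0.132
290 286 [ -1.6 -14.  -57.8] 0.133
290 292 [ -4.5 -14.1 -58.3] 0.133
290 298 [ -6.6 -14.1 -60. ] 0.132
290 304 [ -9.4 -14.2 -60.8] 0.132
290 310 [-110.6  -31.8   69.4] 0.286
290 316 [-119.2  -32.4   70.7] 0.289
```

View pics/z2.png

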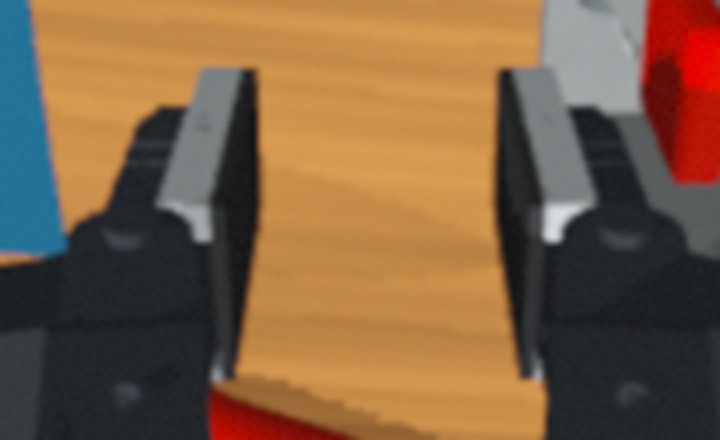

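```bash
python3 - <<'E'
from h import *
s,p,q=st()
for n in('scene','top'):
    pic,d=snap(n,n+'3.png');W=cloud(n,d);T=(W-p)@q.as_matrix()*1000
    c=imaging.calibration(n);K=np.array(c['camera_matrix']);M=np.linalg.inv(np.array(c['T']))
    pc=M[:3,:3]@p+M[:3,3];u=K[0,0]*pc[0]/-pc[2]+K[0,2];v=K[1,1]*-pc[1]/-pc[2]+K[1,2];print(n,u,v)
    m=(abs(T[...,0])<30)&(abs(T[...,1])<50)&(T[...,2]>-120)&(T[...,2]<50);q2=T[m];
    print(len(q2)); print(np.histogram(q2[:,2],bins=np.arange(-120,60,10)) if len(q2) else '')
    u,v=int(u),int(v);a=max(v-60,0);b=max(u-70,0)
    cv2.imwrite('pics/z3%s.png'%n,cv2.resize(pic[a:v+50,b:u+70],None,fx=5,fy=5,interpolation=cv2.INTER_CUBIC)[:,:,::-1])
E
```

```text
scene 355.8276120322414 203.68586087993972
493
(array([45, 66, 50, 67, 30, 27, 36, 39, 14, 18, 16,  7, 13,  8, 17, 25, 15]), array([-120, -110, -100,  -90,  -80,  -70,  -60,  -50,  -40,  -30,  -20,
        -10,    0,   10,   20,   30,   40,   50]))
top 304.9619105723034 227.57728400828128
0
```

View pics/z3scene.png

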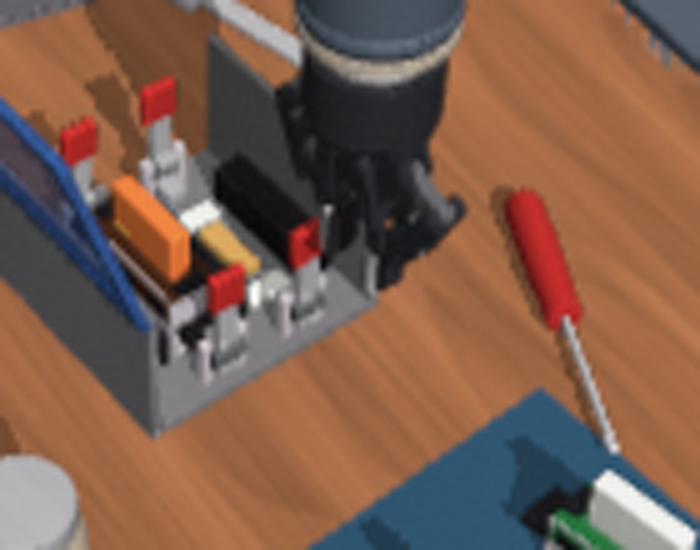

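Emit:
play_rows --rows '[0,22,0,0,0,0,30,0,44,0,0,0,0,30,0,44,0,0,0,0,30,0,44,10,0,0,0,30,0,44,20,0,0,0,30,0,44,30,0,0,0,30,0,44,36,0,0,0,30,0,44,36,0,0,0,30]'

```text
time: 4.9
tool_pos: [0.4633, 0.0881, 0.033]
eef_rot: [0.0, 0.999, 0.05, -0.001]
force: [-0.0, 0.3, 0.4]
grip_width: 0.352
```

```bash
python3 - <<'E'
from h import *
s,p,q=st();print(s['time'],p,yaw_of(q),s['grip_width'],s['force'])
pic,d=snap('scene','s4.png')
cv2.imwrite('pics/z4.png',cv2.resize(pic[130:250,260:420],None,fx=5,fy=5,interpolation=cv2.INTER_CUBIC)[:,:,::-1])
E
```

```text
4.9 [0.46325715 0.0881443  0.0329779 ] 0.1006859291717529 0.3520512274367028 [-0.00883214  0.3249222   0.36411857]
```

View pics/z4.png

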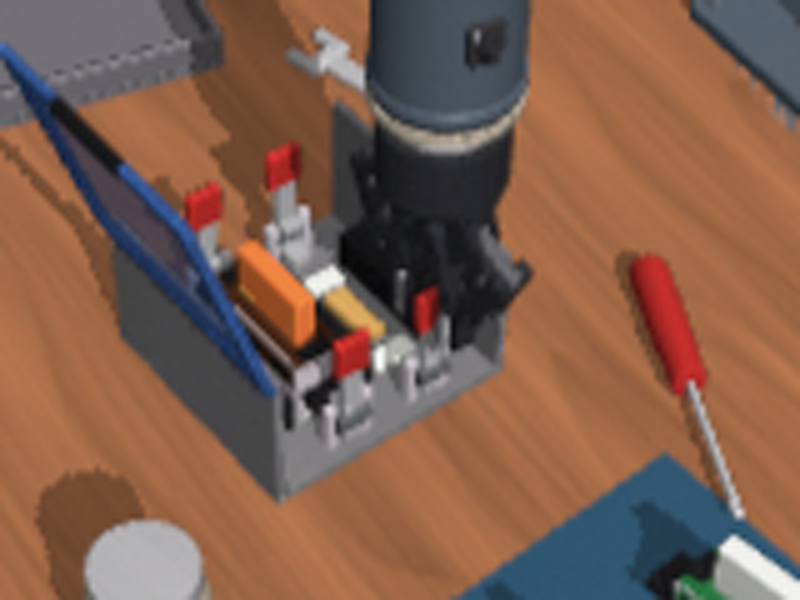

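Emit:
play_rows --rows '[0,-8,0,0,0,0,30,0,-16,0,0,0,0,30,0,-24,0,0,0,0,30,0,-32,0,0,0,0,30,0,-38,0,0,0,0,30,0,-42,0,0,0,0,30,0,-44,0,0,0,0,30,0,-44,0,0,0,0,30]'

```text
time: 5.75
tool_pos: [0.4598, 0.1303, 0.0343]
eef_rot: [0.001, 0.999, 0.049, -0.0]
force: [1.1, -8.4, 1.6]
grip_width: 0.352
```

```bash
cat > sc.py <<'E'
from h import *
import sys
s,p,q=st();print(s['time'],p,yaw_of(q),s['grip_width'],s['force'])
pic,d=snap('scene',sys.argv[1]+'s.png')
cv2.imwrite('pics/%s.png'%sys.argv[1],cv2.resize(pic[130:250,260:420],None,fx=5,fy=5,interpolation=cv2.INTER_CUBIC)[:,:,::-1])
E
python3 sc.py z5
```

```text
5.75 [0.4597889  0.13030105 0.03428909] 0.09867651566791391 0.3521275852005566 [ 1.12305798 -8.3986602   1.56788408]
```

View pics/z5.png

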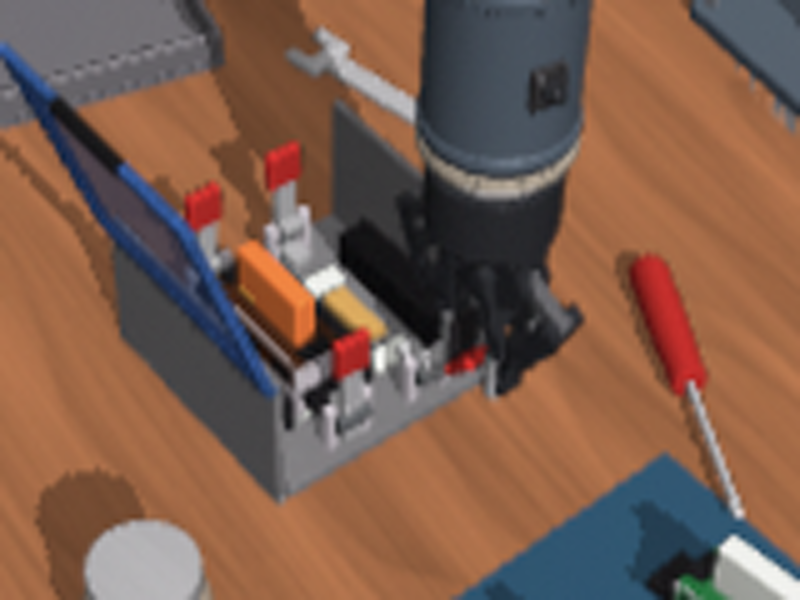

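Emit:
play_rows --rows '[0,3,-35,0,0,0,30,0,5,-70,0,0,0,30,0,50,-70,0,0,0,30,0,100,-70,0,0,0,30,0,145,-70,0,0,0,30,0,190,-70,0,0,0,30,0,190,-70,0,0,0,30,0,190,-70,0,0,0,30,0,190,-45,0,0,0,30,0,190,-20,0,0,0,30,0,190,0,0,0,0,30,0,190,0,0,0,0,30,0,198,0,0,0,0,30,0,206,0,0,0,0,30,0,214,0,0,0,0,30,0,222,0,0,0,0,30,0,228,0,0,0,0,30,0,232,0,0,0,0,30,0,234,0,0,0,0,30,0,234,0,0,0,0,30]'

```text
time: 7.8
tool_pos: [0.4831, -0.1, 0.0344]
eef_rot: [-0.001, 0.999, 0.05, 0.0]
force: [-1.1, 7.5, 1.6]
grip_width: 0.348
```

```bash
python3 sc.py z6
```

```text
7.8 [ 0.48308128 -0.10002489  0.03440902] 0.10062090853324868 0.3482418071118565 [-1.0970002   7.54597691  1.63971535]
```

View pics/z6.png

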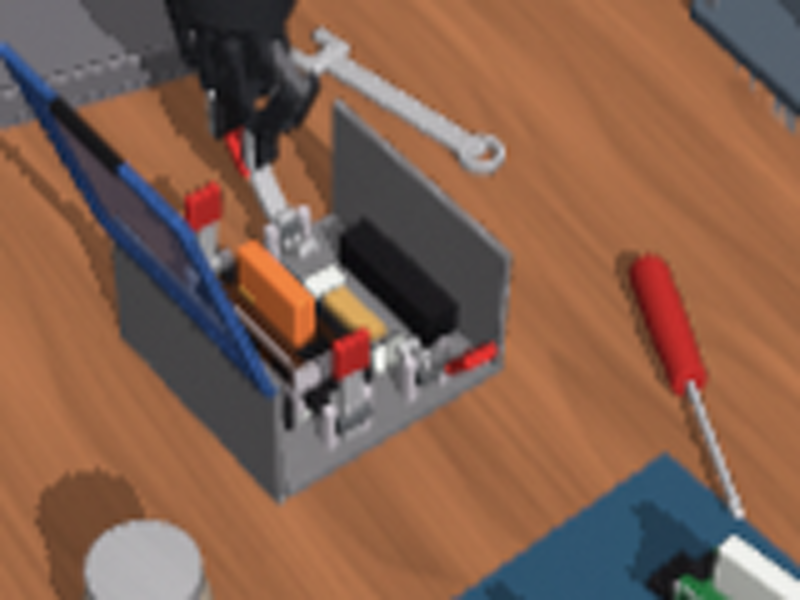

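Emit:
play_rows --rows '[0,-2,-35,0,0,0,30,0,-5,-70,0,0,0,30,30,-25,-70,0,0,0,30,60,-44,-70,0,0,0,30,60,-44,-70,0,0,0,30,60,-44,-70,0,0,0,30,60,-44,-45,0,0,0,30,60,-44,-20,0,0,0,30,60,-44,0,0,0,0,30,60,-44,0,0,0,0,30,60,-36,0,0,0,0,30,60,-28,0,0,0,0,30,60,-20,0,0,0,0,30,60,-12,0,0,0,0,30,60,-6,0,0,0,0,30,60,-2,0,0,0,0,30,60,0,0,0,0,0,30,60,0,0,0,0,0,30]'

```text
time: 9.65
tool_pos: [0.543, -0.0941, 0.0346]
eef_rot: [-0.001, 0.999, 0.05, 0.0]
force: [-1.8, 7.4, 1.1]
grip_width: 0.35
```

```bash
python3 sc.py z7
```

```text
9.65 [ 0.54298517 -0.09406976  0.0345529 ] 0.1006037121263412 0.34992278440695673 [-1.80718282  7.38555604  1.1105126 ]
```

View pics/z7.png

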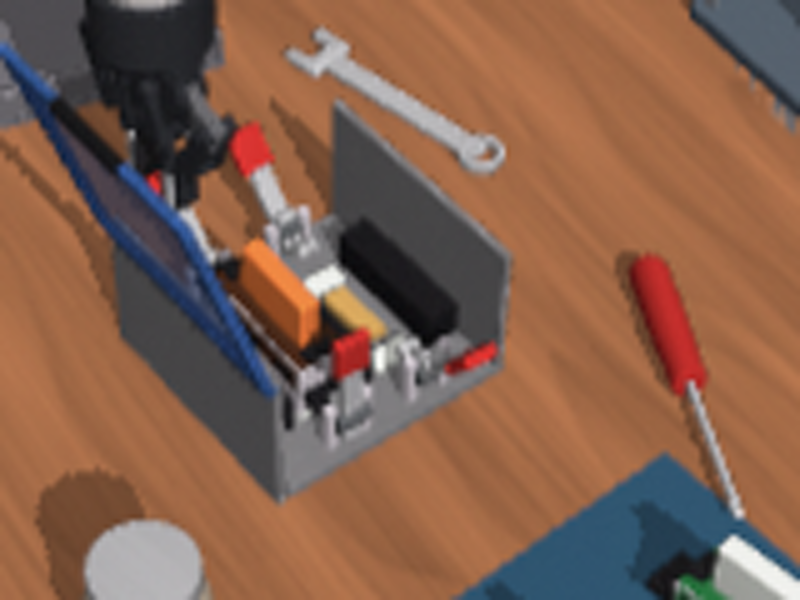

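Now lever 2 left.

Emit:
play_rows --rows '[0,-3,-35,0,0,0,30,0,-5,-70,0,0,0,30,0,-50,-70,0,0,0,30,0,-100,-70,0,0,0,30,0,-145,-70,0,0,0,30,0,-190,-70,0,0,0,30,0,-190,-70,0,0,0,30,0,-190,-70,0,0,0,30,0,-190,-45,0,0,0,30,0,-190,-20,0,0,0,30,0,-190,0,0,0,0,30,0,-190,0,0,0,0,30,0,-198,0,0,0,0,30,0,-206,0,0,0,0,30,0,-214,0,0,0,0,30,0,-222,0,0,0,0,30,0,-228,0,0,0,0,30,0,-232,0,0,0,0,30,0,-234,0,0,0,0,30,0,-234,0,0,0,0,30]'

```text
time: 11.7
tool_pos: [0.5196, 0.1364, 0.0346]
eef_rot: [0.001, 0.999, 0.05, 0.0]
force: [1.4, -7.7, 1.1]
grip_width: 0.35
```

```bash
python3 sc.py z8
```

```text
11.7 [0.51957719 0.13640732 0.0345949 ] 0.09910773577998874 0.3503055543622894 [ 1.44956483 -7.69478852  1.08912152]
```

View pics/z8.png

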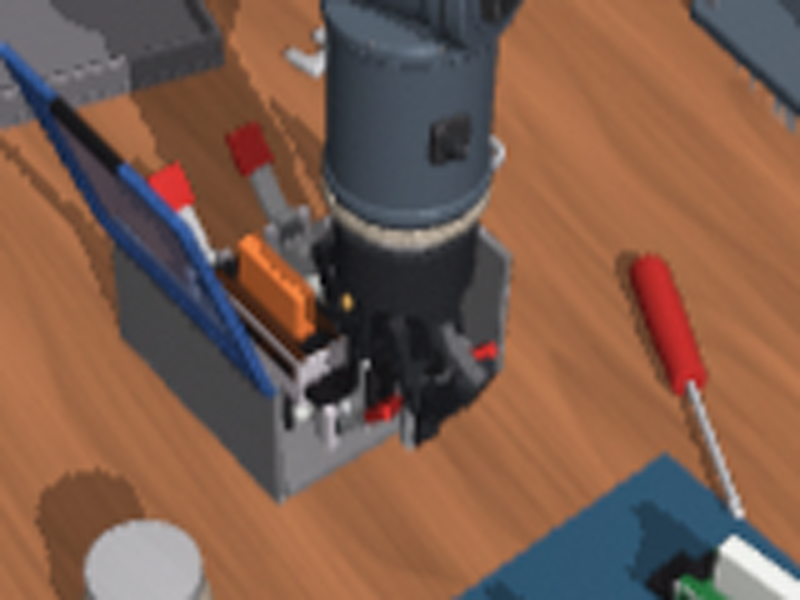

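```bash
python3 - <<'E'
from h import *
s,p,q=st();print(s['joint_pos'].round(2))
d=np.load('/tmp/wrist_d.npy');p0=np.array([0.45958222,0.13252879,0.07019588]);Q=R.from_matrix([[np.cos(.1),np.sin(.1),0],[np.sin(.1),-np.cos(.1),0],[0,0,-1]])
T=((wcloud(d,p0,Q)-p0)@Q.as_matrix())*1000
for z in range(-150,-30,10):
    m=(T[...,2]>z)&(T[...,2]<z+10)&(abs(T[...,0])<60);q2=T[m]
    if len(q2): print(z,q2.min(0).round(),q2.max(0).round())
E
```

```text
[-0.23  0.59 -0.17  1.98  0.17  0.59 -1.99]
-140 [  -1.  -63. -136.] [  21.   65. -130.]
-130 [  -4.  -65. -130.] [  21.   68. -120.]
-120 [ -13.  -63. -120.] [  18.   65. -110.]
-110 [ -14.  -60. -110.] [  18.   60. -100.]
-100 [ -14.  -54. -100.] [ 17.  56. -90.]
-90 [-13. -50. -90.] [ 14.  52. -80.]
-80 [-10. -45. -80.] [ 14.  47. -70.]
-70 [-12. -28. -70.] [ 11.  30. -60.]
-60 [-12. -28. -60.] [ 11.  30. -50.]
-50 [-12. -28. -50.] [ 11.  30. -40.]
-40 [-53. -26. -40.] [ 11. 202. -30.]
```

Emit:
play_rows --rows '[0,3,-40,0,0,0,34,0,3,-85,0,0,0,34,-20,20,-116,0,0,-0.1,34,-45,60,-116,0,0,-0.25,34,-60,100,-116,0,0,-0.4,34,-60,117,-116,0,0,-0.55,34,-60,117,-116,0,0,-0.7,34,-60,117,-116,0,0,-0.85,34,-60,117,-116,0,0,-1.0,34,-60,117,-116,0,0,-1.15,34,-60,117,-116,0,0,-1.3,34,-50,117,-116,0,0,-1.45,34,-30,117,-116,0,0,-1.571,34,0,117,-116,0,0,-1.571,34,0,117,-116,0,0,-1.571,34,0,117,-116,0,0,-1.571,34]'

```text
time: 13.35
tool_pos: [0.5311, 0.0223, 0.1503]
eef_rot: [-0.0, 0.671, 0.742, 0.0]
force: [-0.3, -0.4, -0.7]
grip_width: 0.397
```

```bash
cat > wr.py <<'E'
from h import *
import sys
s,p,q=st();print(s['time'],p,yaw_of(q),s['grip_width'],s['force'],s['joint_pos'].round(2))
pic,d=snap('wrist',sys.argv[1]+'.png')
W=wcloud(d,p,q);np.save('/tmp/Ww.npy',W)
hsv=cv2.cvtColor(pic,cv2.COLOR_RGB2HSV).astype(int);H,S,V=hsv[...,0],hsv[...,1],hsv[...,2]
for nm,k in (('orange',(H>8)&(H<18)&(S>180)&(V>120)&(W[...,2]>.083)&(W[...,2]<.102)),('white',(S<60)&(V>150)&(W[...,2]>.06)&(W[...,2]<.11))):
    n,l,st_,c=cv2.connectedComponentsWithStats(k.astype(np.uint8))
    for i in range(1,n):
        if st_[i,4]<40: continue
        w=W[l==i]; (cx,cy),sz,a=cv2.minAreaRect((w[:,:2]*1000).astype(np.float32))
        e=np.linalg.svd(w[:,:2]-w[:,:2].mean(0),full_matrices=False)[2][0]
        print(nm,c[i].round(),st_[i,4],w.mean(0).round(4),'rect',round(cx,1),round(cy,1),np.round(sz),'yaw',(np.arctan2(e[1],e[0])).round(3))
E
python3 wr.py w9
```

```text
13.35 [0.53113072 0.02234715 0.15030962] 1.6715114169541223 0.3973633227921602 [-0.3487678  -0.39241305 -0.67393317] [ 0.28  0.46 -0.59  1.87  0.32  0.9  -0.36]
orange [324. 167.] 49 [0.5274 0.0514 0.0902] rect 527.6 51.4 [13.  1.] yaw 0.108
orange [333. 190.] 51 [0.5359 0.0355 0.096 ] rect 535.7 36.3 [ 1. 28.] yaw -1.486
orange [322. 227.] 81 [0.5311 0.005  0.0968] rect 532.0 9.9 [13. 35.] yaw -1.206
white [530.  26.] 72 [0.6805 0.1934 0.1091] rect 680.1 192.5 [27.  9.] yaw -2.12
white [512.  32.] 318 [0.6769 0.1912 0.085 ] rect 679.4 192.6 [47. 14.] yaw 1.15
white [537.  46.] 330 [0.688  0.1779 0.1095] rect 688.6 180.4 [45. 25.] yaw -1.821
white [557.  41.] 40 [0.711  0.1899 0.1095] rect 711.6 189.7 [13. 11.] yaw 0.388
white [559.  72.] 162 [0.7156 0.1629 0.1095] rect 717.6 162.2 [35. 23.] yaw 0.559
white [406. 130.] 308 [0.5827 0.0878 0.1078] rect 583.9 86.5 [ 7. 43.] yaw -1.455
white [187. 192.] 859 [0.4218 0.0238 0.1054] rect 422.3 18.3 [  6. 147.] yaw -1.472
white [320. 147.] 97 [0.5229 0.0637 0.0627] rect 523.0 63.8 [38. 15.] yaw 0.313
white [399. 217.] 378 [0.5885 0.021  0.1058] rect 589.6 16.4 [ 5. 86.] yaw -1.467
white [324. 290.] 48 [ 0.5407 -0.0762  0.0614] rect 540.6 -76.0 [14.  3.] yaw -2.997
```

View pics/w9.png

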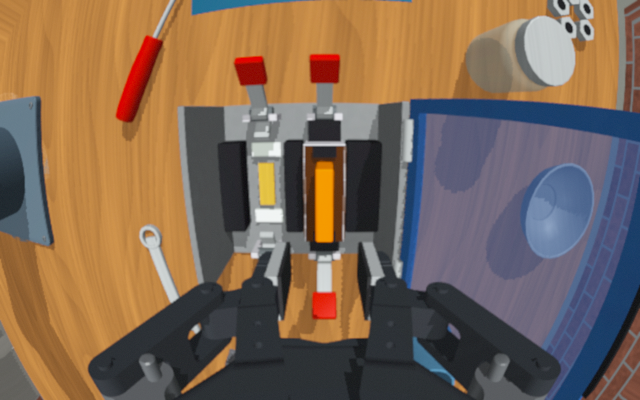

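Emit:
play_rows --rows '[0,0,40,0,0,0,34,0,0,75,0,0,0,34,0,0,95,0,0,0,34,0,0,110,0,0,0,34,0,0,117,0,0,0,34,0,0,117,0,0,0,34,0,0,117,0,0,0,34]'

```text
time: 14.1
tool_pos: [0.5312, 0.0214, 0.034]
eef_rot: [0.0, 0.671, 0.742, 0.0]
force: [-0.5, -0.3, 0.2]
grip_width: 0.402
```

```bash
python3 wr.py w10|head -1
```

```text
14.1 [0.53124953 0.02142991 0.03400199] 1.6710158245188322 0.4017970800728662 [-0.45961031 -0.25808471  0.15609926] [ 0.2   0.61 -0.49  1.99  0.47  0.65 -0.5 ]
```

View pics/w10.png

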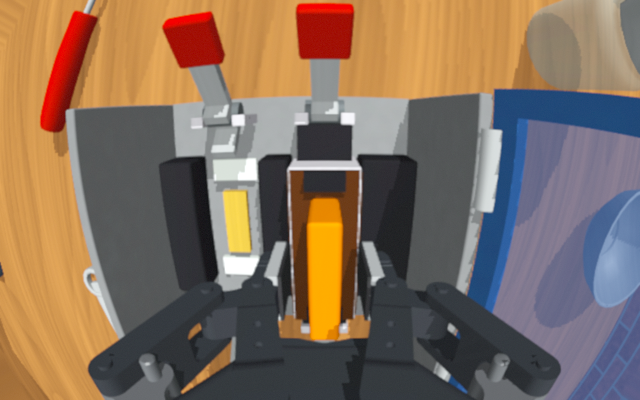

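Emit:
play_rows --rows '[0,0,0,0,0,0,5,0,0,0,0,0,0,5,0,0,0,0,0,0,5,0,0,0,0,0,0,5,0,0,0,0,0,0,5,0,0,0,0,0,0,5,0,0,-5,0,0,0,5,0,0,-15,0,0,0,5,0,0,-30,0,0,0,5,0,0,-50,0,0,0,5,0,0,-80,0,0,0,5,0,0,-110,0,0,0,5,0,0,-126,0,0,0,5,0,0,-126,0,0,0,5]'

```text
time: 15.55
tool_pos: [0.5322, 0.0215, 0.1618]
eef_rot: [0.001, 0.671, 0.742, 0.001]
force: [-0.2, 0.5, -4.0]
grip_width: 0.148
```

```bash
python3 wr.py w11|head -1; python3 sc.py z11
```

```text
15.55 [0.53223322 0.02154488 0.16176589] 1.6706811712875145 0.1484569683026216 [-0.16723216  0.48878904 -3.97960979] [ 0.29  0.45 -0.6   1.86  0.31  0.93 -0.36]
15.6 [0.53136468 0.0211631  0.16010406] 1.6706028207266148 0.15540823055329495 [-0.23183702 -0.95949947 -4.3672457 ]
```

View pics/w11.png

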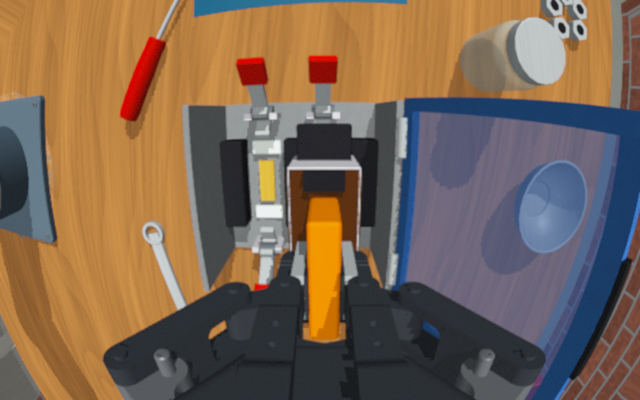

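View pics/z11s.png

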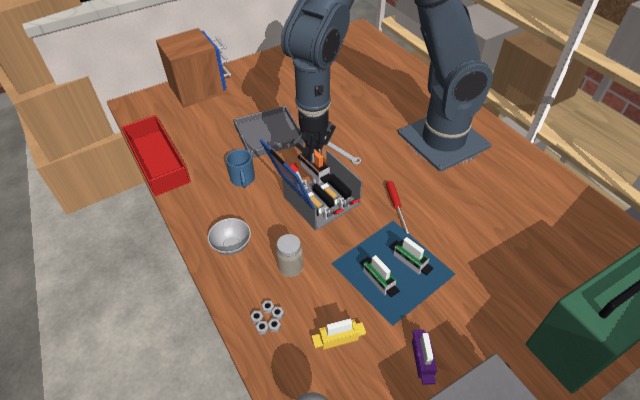

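```bash
python3 -c "
from h import *
x,y=cg(25,0);print(x,y)
json.dump([x,y+.001,.160,1.669],open('cmd.json','w'))
plan((.506,-.347,.16,1.42),(.506,-.347,.021,1.42))"
```

```text
0.5308800460492635 0.020446080249404433
[-364, -61, 0, 0, 0, 0.249] dist 369.0
[-364, -61, 139, 0, 0, 0.249] dist 394.0
```

Emit:
play_rows --rows '[-30,-5,0,0,0,0,5,-75,-13,0,0,0,0.05,5,-120,-20,0,0,0,0.1,5,-165,-28,0,0,0,0.15,5,-210,-35,0,0,0,0.2,5,-255,-43,0,0,0,0.249,5,-300,-50,0,0,0,0.249,5,-340,-57,20,0,0,0.249,5,-364,-61,50,0,0,0.249,5,-364,-61,85,0,0,0.249,5,-364,-61,110,0,0,0.249,5,-364,-61,120,0,0,0.249,5,-364,-61,120,0,0,0.249,5]'

```text
time: 16.95
tool_pos: [0.5054, -0.346, 0.037]
eef_rot: [-0.002, 0.758, 0.653, -0.001]
force: [1.0, 0.3, -3.2]
grip_width: 0.155
```

```bash
python3 wr.py w12|head -1; python3 sc.py z12
```

```text
16.95 [ 0.50537084 -0.34600728  0.03701573] 1.4224486667670084 0.15528703328222784 [ 0.98344011  0.32122107 -3.19602734] [ 0.79  0.69 -0.43  1.77  0.39  0.77  0.02]
17.0 [ 0.50650303 -0.34646508  0.0386249 ] 1.4224731468235297 0.1554386321356208 [-0.29559948 -0.51399415 -2.45190556]
```

View pics/w12.png

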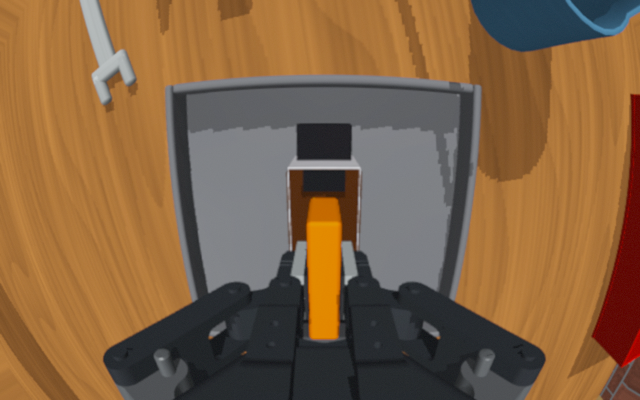

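View pics/z12s.png

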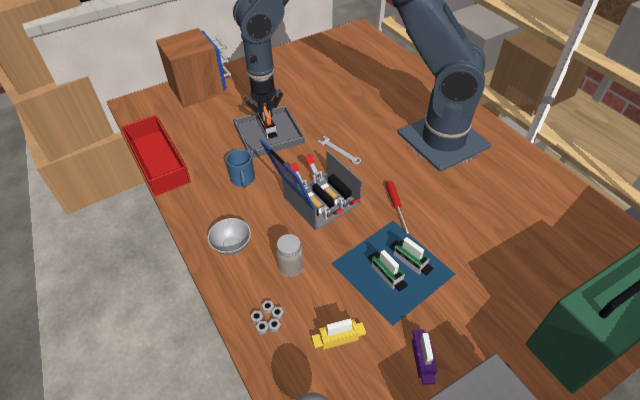

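Emit:
play_rows --rows '[0,0,8,0,0,0,5,0,0,14,0,0,0,5,0,0,18,0,0,0,5,0,0,19,0,0,0,5,0,0,19,0,0,0,5,0,0,19,0,0,0,20,0,0,19,0,0,0,34,0,0,19,0,0,0,34,0,0,19,0,0,0,34,0,0,10,0,0,0,34,0,0,-20,0,0,0,34,0,0,-60,0,0,0,34,0,0,-100,0,0,0,34,0,0,-140,0,0,0,34]'

```text
time: 18.45
tool_pos: [0.5065, -0.3468, 0.1814]
eef_rot: [0.0, 0.758, 0.653, 0.0]
force: [-0.4, -0.6, -0.3]
grip_width: 0.394
```

```bash
python3 wr.py w13|grep -v white; python3 - <<'E'
from h import *
import cage
pic,d=snap('top','t13.png'); cage.run(pic,cloud('top',d))
E
```

```text
18.45 [ 0.50654496 -0.34679504  0.18144003] 1.4220380917392412 0.39362416071452094 [-0.373305   -0.61675811 -0.30960787] [ 0.84  0.53 -0.5   1.62  0.28  1.06  0.11]
orange [330. 200.] 95 [ 0.5108 -0.3556  0.0842] rect 510.6 -354.3 [44.  2.] yaw 1.418
orange [317. 206.] 54 [ 0.4981 -0.3602  0.0839] rect 498.3 -359.2 [29.  1.] yaw -1.719
red [376. 200.] 53 top [ 0.5441 -0.0904  0.0798] med [ 0.5435 -0.0874  0.0771]
red [305. 207.] 48 top [0.521  0.1334 0.0793] med [0.5222 0.1312 0.0769]
red [379. 219.] 55 top [ 0.4834 -0.0972  0.081 ] med [ 0.4823 -0.094   0.0776]
red [307. 227.] 48 top [0.4598 0.1286 0.0818] med [0.4607 0.1253 0.0775]cage.py:13: RuntimeWarning: Mean of empty slice.
  print('orange',W[o].mean(0).round(4),o.sum(),W[o].min(0).round(3),W[o].max(0).round(3))
  ret = um.true_divide(
Traceback (most recent call last):
  File "cage.py", line 13, in run
    print('orange',W[o].mean(0).round(4),o.sum(),W[o].min(0).round(3),W[o].max(0).round(3))
                                                 ~~~~~~~~^^^
ValueError: zero-size array to reduction operation minimum which has no identity
```

View pics/w13.png

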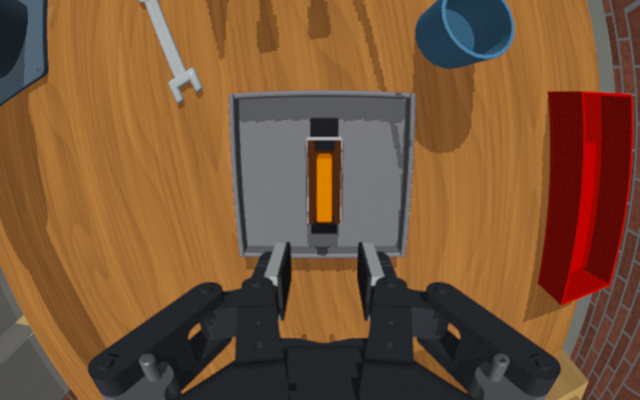

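View pics/t13.png

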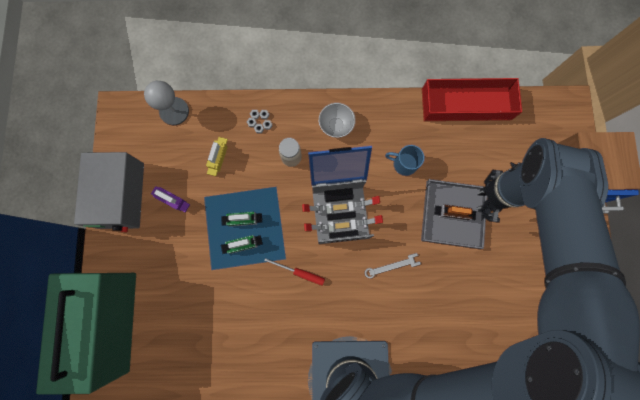

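```bash
sed -i "s/    print('orange'.*/    pass/" cage.py; python3 cage.py | grep white; python3 -c "
from h import *
c=getcmd(); json.dump([c[0],c[1],.18,c[3]],open('cmd.json','w'))
plan((.48,.30,.25,1.42),save=False)"
```

```text
white [212. 151.] 78 [0.7045 0.4233 0.0778] rect 705 423 [14. 60.] axis yaw 165.2
white [163. 196.] 81 [0.5626 0.5708 0.0777] rect 563 572 [56. 13.] axis yaw -119.2
white [238. 217.] 83 [0.4949 0.3363 0.0779] rect 495 337 [13. 56.] axis yaw 94.2
white [238. 243.] 86 [0.414  0.3356 0.0779] rect 414 336 [13. 58.] axis yaw 103.1
[636, -123, -70, 0, 0, -0.0] dist 652.0
```

```bash
python3 -c "
from h import *
print(getcmd())
plan((.47,-.02,.2,1.42),(.495,.337,.15,1.644))"
```

```text
[0.5058626595761639, -0.34678092904520935, 0.18, 1.42]
[318, -85, -20, 0, 0, -0.0] dist 330.0
[674, -113, 30, 0, 0, -0.224] dist 684.0
```

Emit:
play_rows --rows '[45,-12,-20,0,0,0,34,90,-24,-20,0,0,0,34,135,-36,-20,0,0,0,34,180,-48,-20,0,0,0,34,225,-60,-20,0,0,0,34,270,-72,-20,0,0,0,34,318,-85,-20,0,0,0,34,364,-88,-20,0,0,0,34,410,-92,-20,0,0,-0.05,34,455,-96,-20,0,0,-0.1,34,500,-100,-20,0,0,-0.15,34,545,-104,-10,0,0,-0.224,34,590,-107,5,0,0,-0.224,34,635,-110,20,0,0,-0.224,34,674,-113,30,0,0,-0.224,34,674,-113,30,0,0,-0.224,34,674,-113,30,0,0,-0.224,34]'

```text
time: 20.25
tool_pos: [0.4942, 0.337, 0.1486]
eef_rot: [-0.0, 0.679, 0.734, -0.001]
force: [0.1, -0.7, 0.4]
grip_width: 0.4
```

```bash
python3 wr.py w14
```

```text
20.25 [0.49421664 0.3370091  0.14861956] 1.6480219364822781 0.39985576670534556 [ 0.08247163 -0.71713079  0.37027605] [-0.27  0.57 -0.64  1.7   0.39  1.   -0.98]
white [548. 130.] 612 [0.7008 0.4226 0.0781] rect 703.3 422.4 [14. 61.] yaw -0.275
white [229. 192.] 1097 [0.4133 0.3371 0.0778] rect 413.2 335.3 [15. 60.] yaw -1.346
white [324. 196.] 1197 [0.4936 0.3393 0.0777] rect 493.7 337.5 [14. 59.] yaw -1.504
white [503. 316.] 146 [0.7106 0.2117 0.0732] rect 712.9 210.4 [ 6. 31.] yaw -0.34
white [ 33. 337.] 106 [0.0244 0.0615 0.0839] rect 16.1 56.4 [ 34. 122.] yaw -0.352
```

View pics/w14.png

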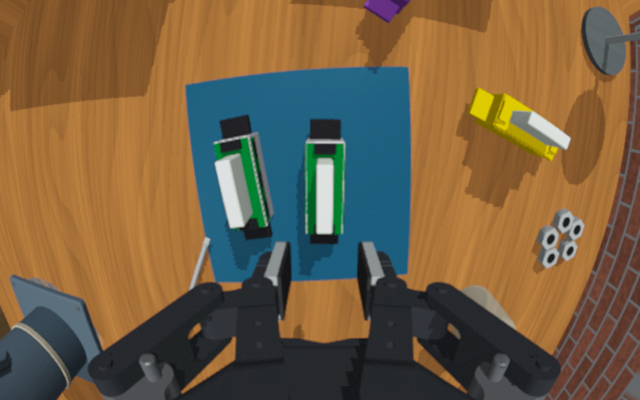

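Emit:
play_rows --rows '[0,0,40,0,0,0,34,0,0,80,0,0,0,34,0,0,110,0,0,0,34,0,0,125,0,0,0,34,0,0,133,0,0,0,34,0,0,133,0,0,0,34,0,0,133,0,0,0,5,0,0,133,0,0,0,5,0,0,133,0,0,0,5,0,0,133,0,0,0,5,0,0,133,0,0,0,5,0,0,133,0,0,0,5,0,0,128,0,0,0,5,0,0,110,0,0,0,5,0,0,80,0,0,0,5,0,0,40,0,0,0,5,0,0,0,0,0,0,5,0,0,-20,0,0,0,5,0,0,-20,0,0,0,5]'

```text
time: 22.2
tool_pos: [0.4961, 0.3375, 0.1726]
eef_rot: [0.001, 0.68, 0.733, 0.003]
force: [-0.1, -0.8, -3.0]
grip_width: 0.153
```

```bash
python3 wr.py w15|head -2; python3 -c "
from h import *
c=getcmd(); c[2]=.17; print(c);json.dump(c,open('cmd.json','w'))
plan((*cg(25,0),.17,CY+1.5708))"
```

```text
22.2 [0.49610444 0.33749948 0.17260524] 1.645682666416726 0.1527498367116525 [-0.08260684 -0.76621809 -2.99088166] [-0.26  0.55 -0.66  1.67  0.38  1.05 -0.96]
white [532. 127.] 558 [0.7012 0.4226 0.0781] rect 702.8 422.6 [14. 60.] yaw -0.269
[0.4953969770943959, 0.33654583721687015, 0.17, 1.644]
[-318, 12, 0, 0, 0, -0.025] dist 318.0
```

View pics/w15.png

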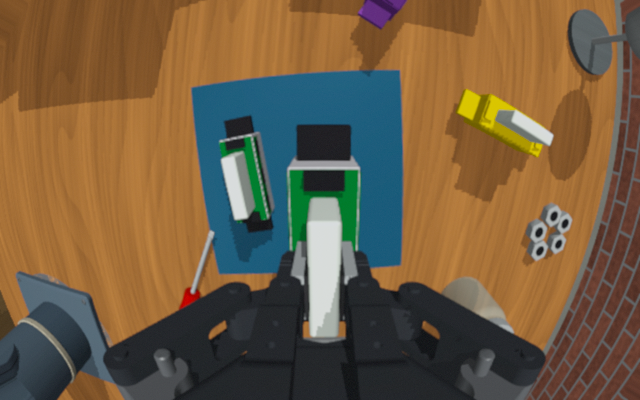

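Emit:
play_rows --rows '[-40,2,0,0,0,0,5,-80,3,0,0,0,-0.025,5,-120,5,0,0,0,-0.025,5,-165,6,0,0,0,-0.025,5,-210,8,0,0,0,-0.025,5,-255,10,0,0,0,-0.025,5,-295,11,0,0,0,-0.025,5,-318,12,0,0,0,-0.025,5,-318,12,0,0,0,-0.025,5,-318,12,0,0,0,-0.025,5,-318,12,0,0,0,-0.025,5]'

```text
time: 23.35
tool_pos: [0.5302, 0.0212, 0.1684]
eef_rot: [-0.001, 0.67, 0.742, -0.0]
force: [-1.3, -0.1, -3.3]
grip_width: 0.152
```

```bash
python3 wr.py w16|head -1; python3 - <<'E'
from h import *
# worn grip in tray, from picture w13
import cv2
pic,d=imaging.camera('top'); np.save('/tmp/top_d.npy',d);np.save('/tmp/top_p.npy',pic)
W=cloud('top',d)
hsv=cv2.cvtColor(pic,cv2.COLOR_RGB2HSV).astype(int);H,S,V=hsv[...,0],hsv[...,1],hsv[...,2]
k=(W[...,1]<-.25)&(W[...,1]>-.45)&(W[...,2]>.075)&(W[...,2]<.09)&(abs(W[...,0]-.5)<.1)
w=W[k];print(k.sum(),w.mean(0),cv2.minAreaRect((w[:,:2]*1000).astype(np.float32)))
E
python3 cage.py
```

```text
23.35 [0.53017592 0.0211619  0.16841041] 1.6723329741284854 0.15182768809875624 [-1.25305007 -0.08036361 -3.31416703] [ 0.34  0.46 -0.67  1.85  0.34  0.96 -0.38]
99 [ 0.50734056 -0.34318769  0.08376385] ((507.4155578613281, -344.6400146484375), (58.32965850830078, 13.394556045532227), 81.1494369506836)
red [305. 207.] 46 top [0.5211 0.1327 0.0796] med [0.5221 0.1311 0.0776]
red [307. 227.] 46 top [0.4606 0.1282 0.0801] med [0.4609 0.1254 0.0761]
front wall 121 [0.4244 0.0098 0.1047] [ 0.415 -0.071  0.099] [0.435 0.093 0.11 ]
fit dx/dy [-0.09904818  0.42541777]
white [212. 151.] 80 [0.7042 0.4232 0.0782] rect 705 424 [16. 59.] axis yaw 163.6
white [163. 196.] 84 [0.5627 0.5709 0.0781] rect 563 571 [58. 14.] axis yaw -119.2
white [238. 243.] 89 [0.4138 0.3357 0.0776] rect 414 336 [14. 58.] axis yaw 103.2
```

View pics/w16.png

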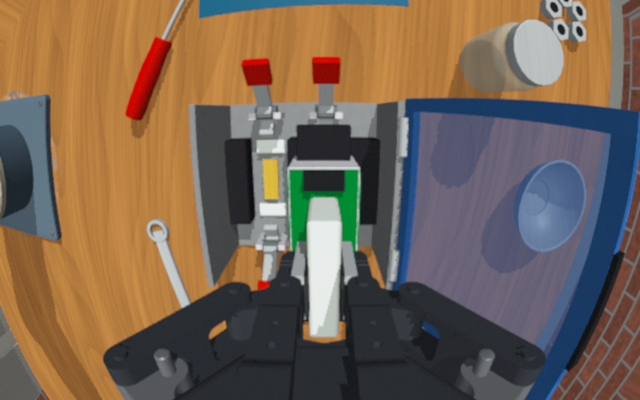

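Emit:
play_rows --rows '[0,0,40,0,0,0,5,0,1,80,0,0,0,5,0,1,105,0,0,0,5,0,1,115,0,0,0,5,0,1,120,0,0,0,5,0,1,124,0,0,0,5,0,1,124,0,0,0,5]'

```text
time: 24.15
tool_pos: [0.5324, 0.0204, 0.0459]
eef_rot: [0.0, 0.671, 0.742, 0.0]
force: [0.5, -0.2, -3.2]
grip_width: 0.152
```

```bash
python3 wr.py w17|head -1; python3 sc.py z17
```

```text
24.15 [0.53239918 0.0204186  0.04586963] 1.6709738295978278 0.15178363985200072 [ 0.52512066 -0.18720146 -3.15171992] [ 0.25  0.61 -0.57  1.98  0.5   0.7  -0.53]
24.2 [0.53248427 0.02029824 0.04607821] 1.6708222922446578 0.150438950834183 [-0.09013492 -0.41966903 -2.94218344]
```

View pics/w17.png

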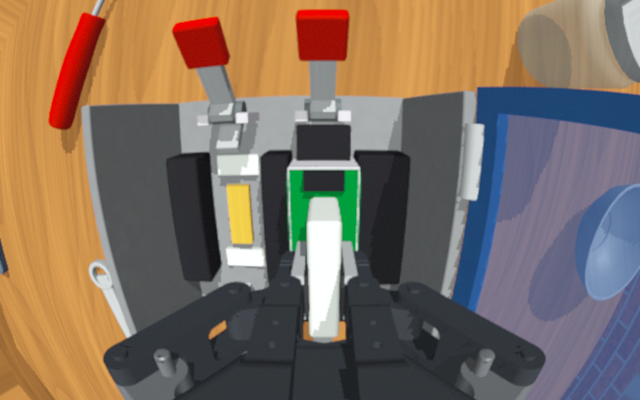

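View pics/z17.png

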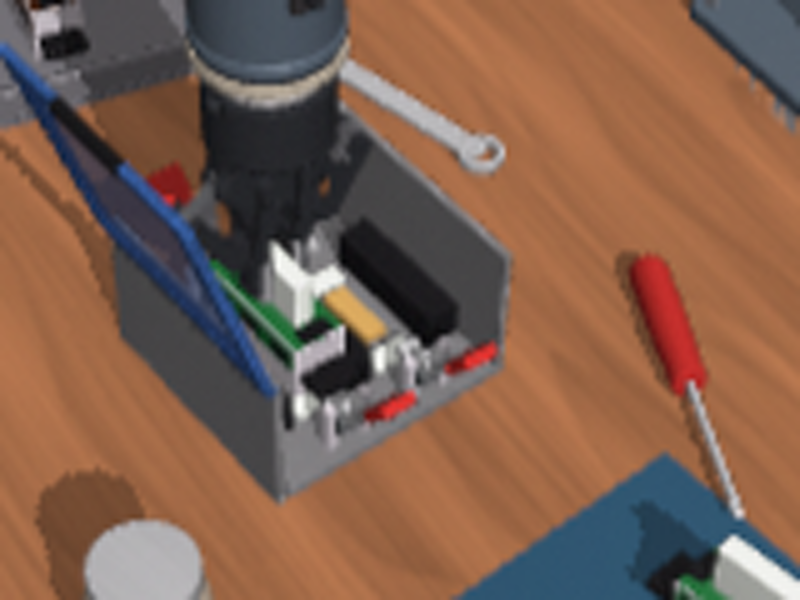

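Emit:
play_rows --rows '[1,-1,3,0,0,0,5,1,-1,6,0,0,0,5,1,-1,9,0,0,0,5,1,-1,12,0,0,0,5,1,-1,13,0,0,0,5,1,-1,13,0,0,0,5]'

```text
time: 24.85
tool_pos: [0.5312, 0.0212, 0.0327]
eef_rot: [0.0, 0.671, 0.742, 0.0]
force: [-1.0, -0.2, 5.4]
grip_width: 0.154
```

```bash
python3 sc.py z18
```

```text
24.85 [0.53119881 0.02117239 0.03269278] 1.670807458605848 0.15447437388983112 [-1.01187632 -0.16796259  5.42156306]
```

View pics/z18.png

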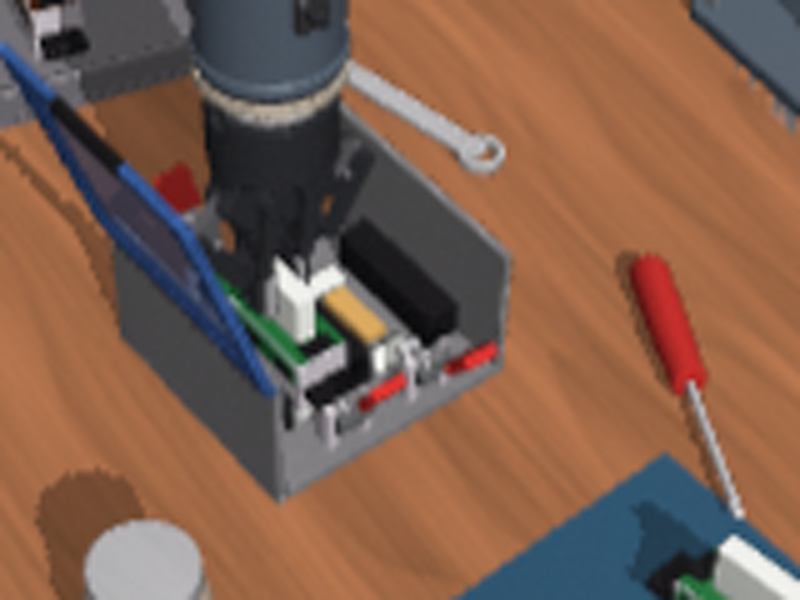

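Emit:
play_rows --rows '[0,0,-1,0,0,0,5,0,0,-1,0,0,0,20,0,0,-1,0,0,0,34,0,0,-1,0,0,0,34,0,0,-1,0,0,0,34,0,0,-15,0,0,0,34,0,0,-45,0,0,0,34,0,0,-90,0,0,0,34,0,0,-117,0,0,0,34,0,0,-117,0,0,0,34]'

```text
time: 25.9
tool_pos: [0.5329, 0.0217, 0.1528]
eef_rot: [0.002, 0.671, 0.741, 0.002]
force: [-0.4, 0.5, 0.8]
grip_width: 0.403
```

```bash
python3 wr.py w19; python3 sc.py z19
```

```text
25.9 [0.53291884 0.02165973 0.15284795] 1.6705589302635835 0.40273755488855456 [-0.40031376  0.5066636   0.8379052 ] [ 0.33  0.47 -0.67  1.87  0.36  0.92 -0.41]
white [529.  25.] 101 [0.6838 0.1947 0.1092] rect 684.7 195.3 [25. 11.] yaw -2.255
white [507.  31.] 308 [0.6768 0.191  0.0849] rect 678.4 191.6 [45. 12.] yaw 1.15
white [536.  44.] 327 [0.6922 0.1795 0.1095] rect 691.2 182.0 [41. 31.] yaw -1.987
white [556.  52.] 181 [0.7154 0.1803 0.1095] rect 715.2 178.3 [37. 20.] yaw -2.143
white [532.  67.] 63 [0.6882 0.1581 0.1094] rect 688.8 158.1 [ 8. 16.] yaw -0.727
white [549.  75.] 58 [0.7081 0.1564 0.1095] rect 707.6 156.2 [11. 16.] yaw -0.962
white [403. 129.] 286 [0.5829 0.0874 0.1079] rect 583.8 87.1 [ 6. 43.] yaw -1.454
white [186. 191.] 845 [0.4218 0.0233 0.1053] rect 422.4 16.6 [  5. 150.] yaw 1.669
white [320. 199.] 1356 [0.5291 0.0244 0.0917] rect 530.0 14.7 [16. 73.] yaw -1.469
white [396. 214.] 346 [0.5885 0.0222 0.1057] rect 589.5 16.7 [ 5. 85.] yaw -1.464
white [322. 283.] 94 [ 0.5396 -0.0697  0.0634] rect 539.6 -69.7 [13.  5.] yaw -3.041
25.95 [0.53178859 0.02111354 0.15080973] 1.670364537682374 0.3976032496833341 [ 0.0327486  -0.49907062 -0.04660523]
```

View pics/w19.png

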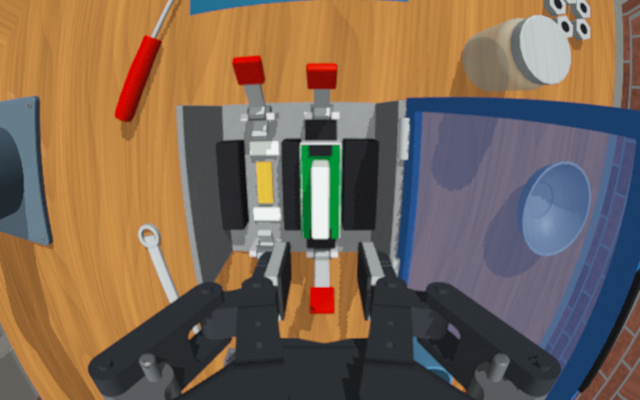

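View pics/z19.png

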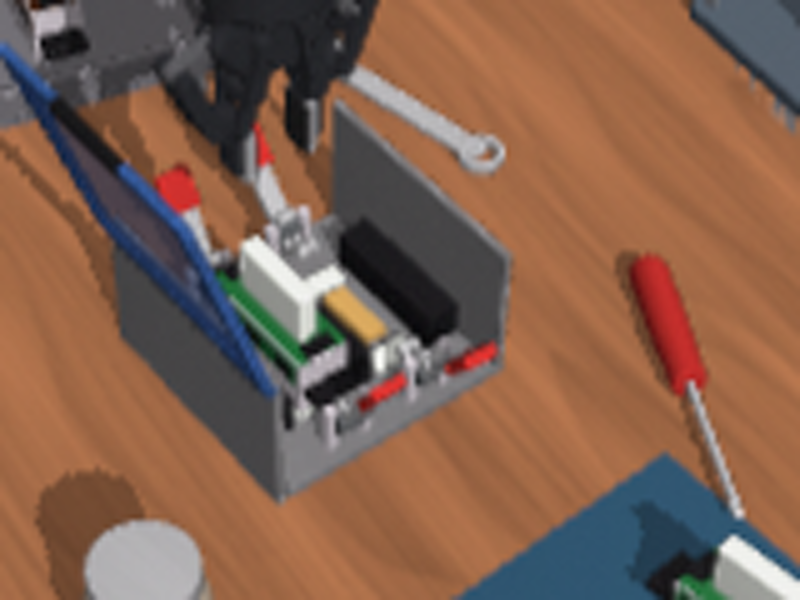

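```bash
python3 -c "
from h import *
json.dump([.5312,.0212,.15,1.6705],open('cmd.json','w'))
plan((.47,.1,.17,1.67),(.4135,.336,.15,1.796))"
```

```text
[85, -53, -20, 0, 0, 0.001] dist 102.0
[325, -86, 0, 0, 0, -0.125] dist 336.0
```

Emit:
play_rows --rows '[42,-27,-20,0,0,0,34,85,-53,-20,0,0,0,34,130,-60,-20,0,0,0,34,175,-66,-20,0,0,-0.05,34,220,-73,-20,0,0,-0.1,34,265,-79,-10,0,0,-0.125,34,300,-83,0,0,0,-0.125,34,325,-86,0,0,0,-0.125,34,325,-86,0,0,0,-0.125,34,325,-86,0,0,0,-0.125,34]'

```text
time: 27.0
tool_pos: [0.4119, 0.3355, 0.1478]
eef_rot: [-0.0, 0.623, 0.782, -0.001]
force: [-0.1, -0.6, -0.0]
grip_width: 0.399
```

```bash
python3 wr.py w20
```

```text
27.0 [0.41189675 0.33545494 0.14781999] 1.7973169523073604 0.3991710292147796 [-0.06533096 -0.64357605 -0.04317574] [-0.28  0.49 -0.73  1.87  0.4   0.93 -0.96]
white [530.   9.] 347 [0.5545 0.5571 0.078 ] rect 556.8 561.5 [41. 14.] yaw 0.943
white [326. 197.] 1196 [0.4121 0.3378 0.0777] rect 412.7 335.7 [13. 60.] yaw -1.351
white [597. 183.] 364 [0.7001 0.4227 0.0779] rect 702.4 422.3 [14. 60.] yaw -0.273
white [ 34. 314.] 151 [0.0207 0.062  0.0839] rect 11.3 55.3 [ 38. 128.] yaw -0.28
```

View pics/w20.png

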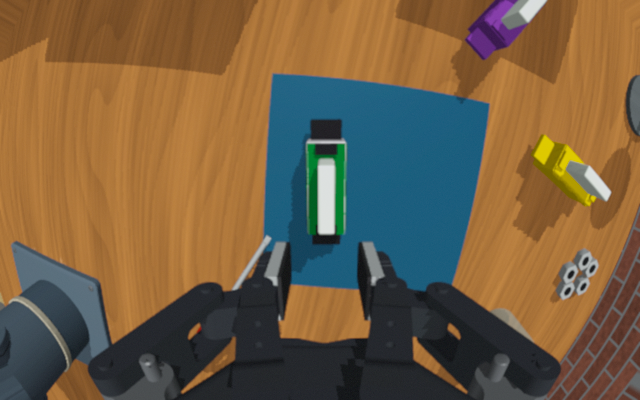

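Aligned. Descend, grasp, lift.

Emit:
play_rows --rows '[0,0,40,0,0,0,34,0,0,80,0,0,0,34,0,0,110,0,0,0,34,0,0,125,0,0,0,34,0,0,133,0,0,0,34,0,0,133,0,0,0,34,0,0,133,0,0,0,5,0,0,133,0,0,0,5,0,0,133,0,0,0,5,0,0,133,0,0,0,5,0,0,133,0,0,0,5,0,0,133,0,0,0,5,0,0,128,0,0,0,5,0,0,110,0,0,0,5,0,0,80,0,0,0,5,0,0,40,0,0,0,5,0,0,0,0,0,0,5,0,0,-20,0,0,0,5,0,0,-20,0,0,0,5]'

```text
time: 28.95
tool_pos: [0.4135, 0.337, 0.1721]
eef_rot: [0.001, 0.623, 0.782, 0.002]
force: [0.3, -0.1, -3.8]
grip_width: 0.151
```

```bash
python3 wr.py w21|head -1; python3 -c "
from h import *
c=getcmd(); c[2]=.17; print(c);json.dump(c,open('cmd.json','w'))
x,y=cg(-35,0); print(x,y)
plan((.465,.10,.17,CY+1.5708),(x+.0005,y+.001,.17,CY+1.5708))"
```

```text
28.95 [0.41345234 0.3370446  0.17208515] 1.7958023646793604 0.15110948648911693 [ 0.34297672 -0.12594597 -3.82182548] [-0.26  0.47 -0.75  1.84  0.38  0.98 -0.94]
[0.4132770674692154, 0.3360256374302132, 0.17, 1.7955]
0.4711679355310311 0.014575487650833793
[-242, -2, 0, 0, 0, 0.127] dist 242.0
[-325, -14, 0, 0, 0, 0.127] dist 325.0
```

View pics/w21.png

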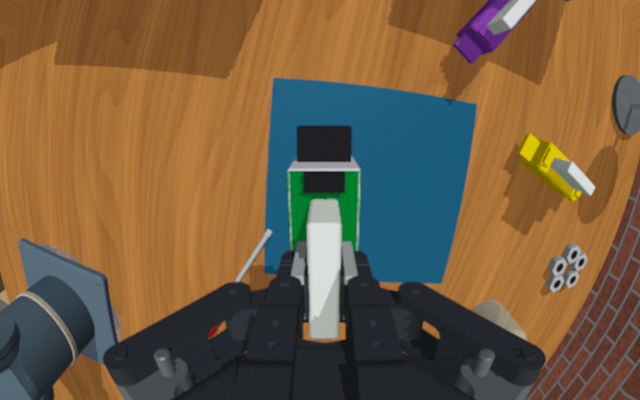

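Emit:
play_rows --rows '[-40,0,0,0,0,0,5,-80,-1,0,0,0,0.03,5,-120,-1,0,0,0,0.07,5,-160,-2,0,0,0,0.127,5,-205,-2,0,0,0,0.127,5,-242,-3,0,0,0,0.127,5,-285,-9,0,0,0,0.127,5,-315,-13,0,0,0,0.127,5,-325,-14,0,0,0,0.127,5,-325,-14,30,0,0,0.127,5,-325,-14,70,0,0,0.127,5,-325,-14,100,0,0,0.127,5,-325,-14,115,0,0,0.127,5,-325,-14,123,0,0,0.127,5,-325,-14,123,0,0,0.127,5]'

```text
time: 30.5
tool_pos: [0.4704, 0.0164, 0.0449]
eef_rot: [-0.001, 0.671, 0.741, -0.001]
force: [-0.2, -0.3, -2.0]
grip_width: 0.152
```

```bash
python3 wr.py w22|head -1; python3 sc.py z22
```

```text
30.5 [0.47043172 0.01643243 0.0449086 ] 1.6699306662764868 0.15207654813415314 [-0.22037738 -0.3375859  -1.95784687] [ 0.26  0.55 -0.57  2.13  0.52  0.61 -0.58]
30.55 [0.47111119 0.01643435 0.04581067] 1.6697284474684038 0.1500944466081051 [ 0.41146301  0.10191991 -3.19516259]
```

View pics/w22.png

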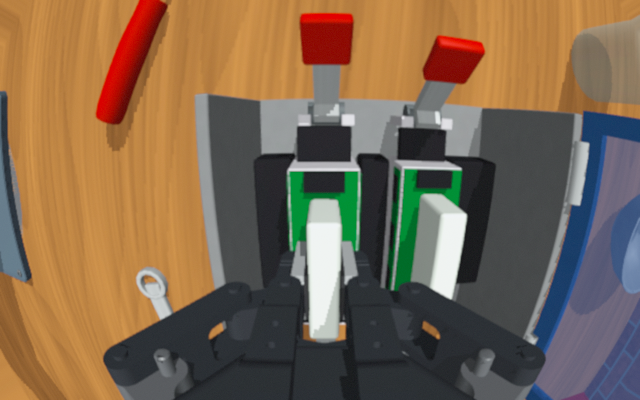

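View pics/z22.png

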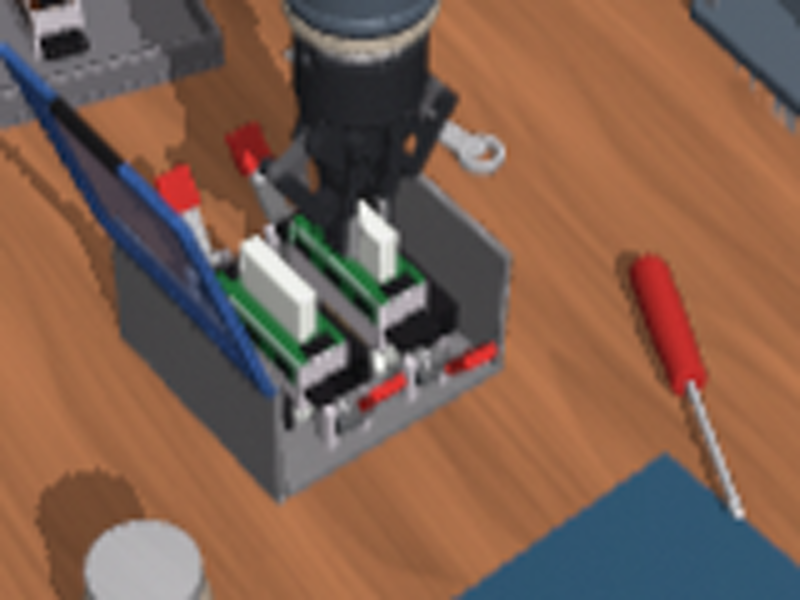

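Emit:
play_rows --rows '[-0.5,0,4,0,0,0,5,-0.5,0,7,0,0,0,5,-0.5,0,10,0,0,0,5,-0.5,0,12,0,0,0,5,-0.5,0,12,0,0,0,5,-0.5,0,12,0,0,0,5]'

```text
time: 31.2
tool_pos: [0.472, 0.0154, 0.0346]
eef_rot: [0.0, 0.672, 0.741, 0.0]
force: [-0.2, -0.4, 5.0]
grip_width: 0.151
```

```bash
python3 sc.py z23
```

```text
31.2 [0.47201058 0.01540714 0.03459424] 1.6686505415216726 0.1512547387072122 [-0.16044746 -0.43689146  4.97061368]
```

View pics/z23.png

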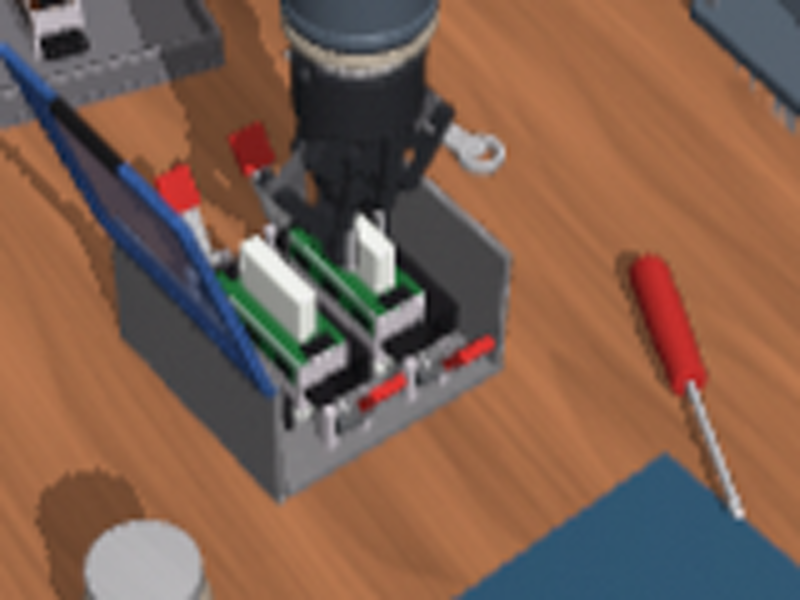

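Emit:
play_rows --rows '[0,0,0,0,0,0,20,0,0,0,0,0,0,34,0,0,0,0,0,0,34,0,0,0,0,0,0,34,0,0,-15,0,0,0,34,0,0,-50,0,0,0,34,0,0,-90,0,0,0,34,30,0,-100,0,0,0.15,0,70,0,-100,0,0,0.3,0,110,0,-100,0,0,0.45,0,150,0,-100,0,0,0.6,0,150,0,-100,0,0,0.75,0,150,0,-100,0,0,0.9,0,150,0,-100,0,0,1.05,0,150,0,-100,0,0,1.2,0,150,0,-90,0,0,1.35,0,150,0,-60,0,0,1.5,0,150,0,-20,0,0,1.571,0,150,0,10,0,0,1.571,0,150,0,10,0,0,1.571,0]'

```text
time: 33.25
tool_pos: [0.4546, 0.1639, 0.0213]
eef_rot: [0.001, 0.999, 0.049, -0.003]
force: [0.1, -0.7, -0.7]
grip_width: 0.001
```

```bash
python3 wr.py w24|head -1; python3 sc.py z24
python3 - <<'E'
from h import *
s,p,q=st();T=((np.load('/tmp/Ww.npy')-p)@q.as_matrix())*1000
for z in range(-110,-20,10):
    m=(T[...,2]>z)&(T[...,2]<z+10)&(abs(T[...,0])<25)&(abs(T[...,1])<90);q2=T[m]
    if len(q2): print(z,q2.min(0).round(),q2.max(0).round())
E
```

```text
33.25 [0.45455663 0.16392964 0.02131525] 0.09879399827063116 0.0006149165376021705 [ 0.11670662 -0.71294241 -0.72167614] [-0.3   0.56 -0.2   2.12  0.23  0.48 -2.15]
33.3 [0.45562832 0.16437896 0.02315592] 0.09878541506920568 0.0025245447478299526 [-0.39754102 -0.53817507  0.07229683]
-110 [ -11.  -58. -110.] [  16.   59. -100.]
-100 [ -11.  -49. -100.] [ 16.  51. -90.]
-90 [-11. -41. -90.] [ 12.  44. -80.]
-80 [-14. -33. -80.] [ 12.  37. -70.]
-70 [-14. -18. -70.] [ 12.  42. -60.]
-60 [-11. -12. -60.] [ 12.  50. -50.]
-50 [-11. -12. -50.] [ 12.  56. -40.]
-40 [ -7. -12. -40.] [ 12.  63. -30.]
-30 [ -8.  57. -30.] [  7.  80. -20.]
```

View pics/w24.png

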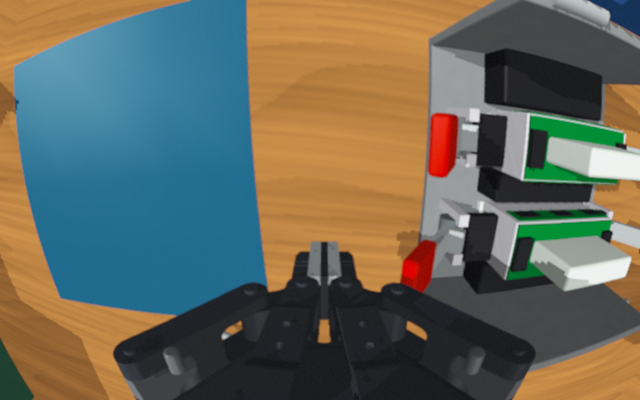

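View pics/z24.png

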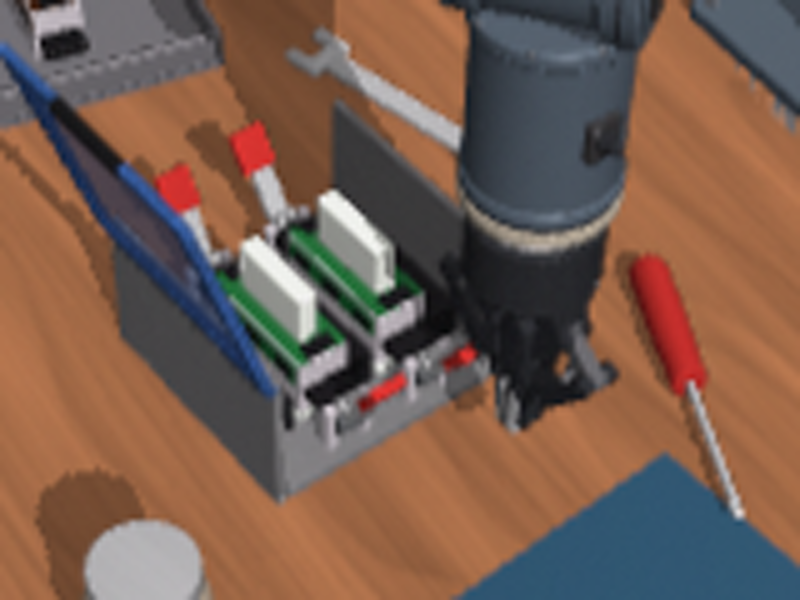

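Emit:
play_rows --rows '[0,0,-13,0,0,0,0,0,8,-13,0,0,0,0,0,16,-13,0,0,0,0,0,24,-13,0,0,0,0,0,32,-13,0,0,0,0,0,40,-13,0,0,0,0,0,48,-13,0,0,0,0,0,54,-13,0,0,0,0,0,58,-13,0,0,0,0,0,61,-13,0,0,0,0,0,61,-13,0,0,0,0]'

```text
time: 34.45
tool_pos: [0.4626, 0.1051, 0.0371]
eef_rot: [-0.001, 0.999, 0.049, -0.0]
force: [-0.6, 7.6, 1.5]
grip_width: -0.001
```

```bash
python3 sc.py z25
```

```text
34.45 [0.46260644 0.10510114 0.03712714] 0.09883586370080664 -0.0012151174571373266 [-0.64698545  7.56289125  1.46942713]
```

View pics/z25.png

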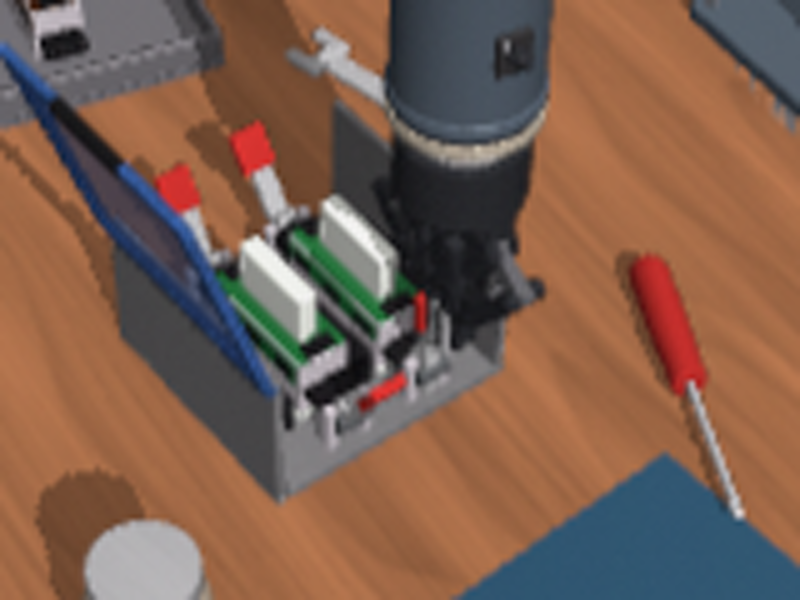

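Emit:
play_rows --rows '[0,2,0,0,0,0,0,0,3,0,0,0,0,0,0,4,0,0,0,0,0,0,4,0,0,0,0,0]'

```text
time: 34.9
tool_pos: [0.4628, 0.1045, 0.0372]
eef_rot: [-0.002, 0.999, 0.051, 0.0]
force: [-3.6, 18.2, 1.6]
grip_width: 0.001
```

```bash
python3 sc.py z26
```

```text
34.9 [0.46278201 0.10447132 0.03719664] 0.10215796192025992 0.0006562824759236579 [-3.58165516 18.24253447  1.60006655]
```

View pics/z26.png

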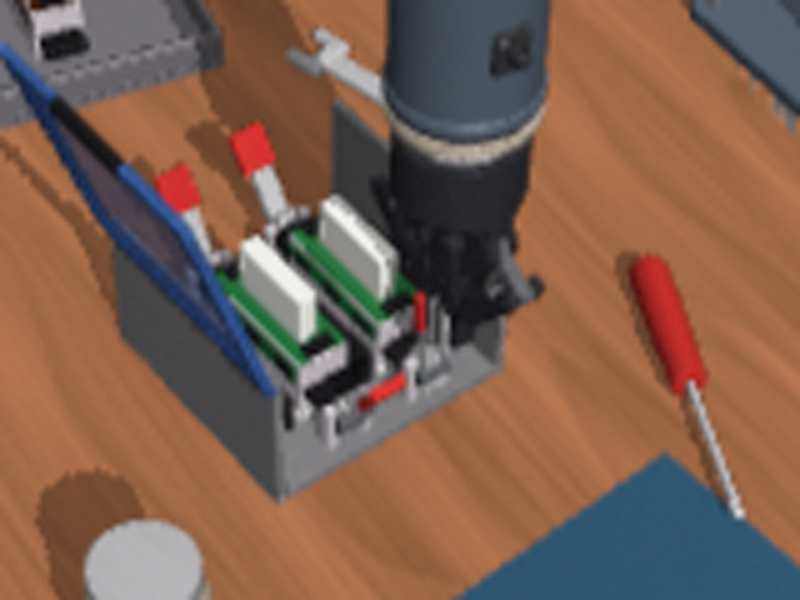

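Emit:
play_rows --rows '[0,-20,0,0,0,0,0,0,-65,0,0,0,0,0,30,-65,0,0,0,0,0,60,-65,0,0,0,0,0,60,-65,0,0,0,0,0,60,-56,0,0,0,0,0,60,-48,0,0,0,0,0,60,-40,0,0,0,0,0,60,-32,0,0,0,0,0,60,-24,0,0,0,0,0,60,-16,0,0,0,0,0,60,-10,0,0,0,0,0,60,-5,0,0,0,0,0,60,-2,0,0,0,0,0,60,-1,0,0,0,0,0,60,-1,0,0,0,0,0]'

```text
time: 36.55
tool_pos: [0.5227, 0.1107, 0.0374]
eef_rot: [-0.002, 0.999, 0.05, 0.0]
force: [-3.4, 14.3, 1.4]
grip_width: 0.001
```

```bash
python3 sc.py z27
```

```text
36.55 [0.52265693 0.11065909 0.03736715] 0.10103337500027132 0.0014981326695107785 [-3.43200063 14.32942907  1.4379989 ]
```

View pics/z27.png

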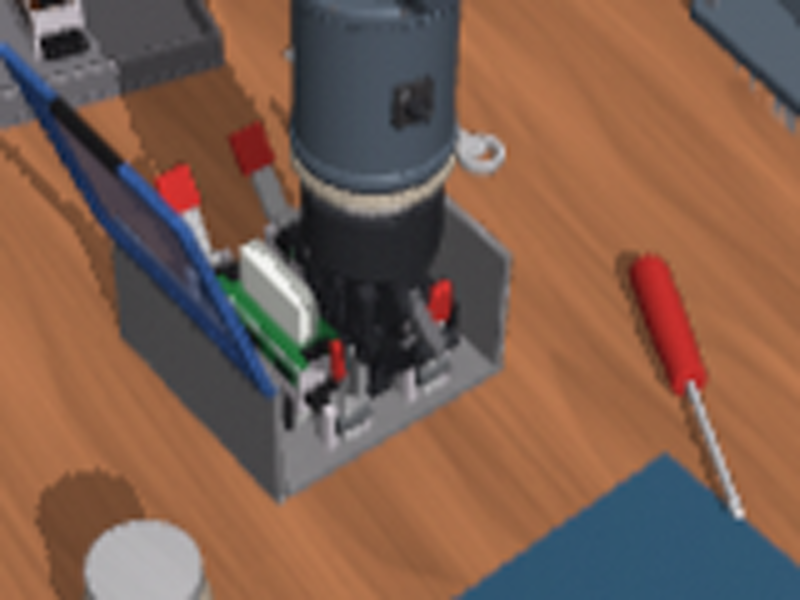

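Emit:
play_rows --rows '[0,-20,0,0,0,0,0,0,-20,-50,0,0,0,0,0,0,-95,0,0,0,0,0,45,-95,0,0,0,0,0,90,-95,0,0,0,0,0,135,-95,0,0,0,0,0,180,-95,0,0,0,0,0,220,-80,0,0,0,0,0,238,-45,0,0,0,0,0,238,-10,0,0,0,0,0,238,0,0,0,0,0,0,238,0,0,0,0,0]'

```text
time: 37.8
tool_pos: [0.5448, -0.1297, 0.0359]
eef_rot: [-0.0, 0.999, 0.049, -0.002]
force: [-0.5, 0.8, 0.2]
grip_width: -0.0
```

Emit:
play_rows --rows '[0,-8,0,0,0,0,0,0,-16,0,0,0,0,0,0,-24,0,0,0,0,0,0,-32,0,0,0,0,0,0,-40,0,0,0,0,0,0,-48,0,0,0,0,0,0,-54,0,0,0,0,0,0,-59,0,0,0,0,0,0,-62,0,0,0,0,0,0,-62,0,0,0,0,0]'

```text
time: 38.8
tool_pos: [0.5401, -0.0689, 0.0372]
eef_rot: [0.0, 0.999, 0.049, -0.0]
force: [0.2, -3.8, 2.5]
grip_width: 0.001
```

```bash
python3 sc.py z28
```

```text
38.8 [ 0.54008565 -0.06894737  0.03717952] 0.0973025213723614 0.0010513470210919869 [ 0.21237204 -3.75050233  2.52681951]
```

View pics/z28.png

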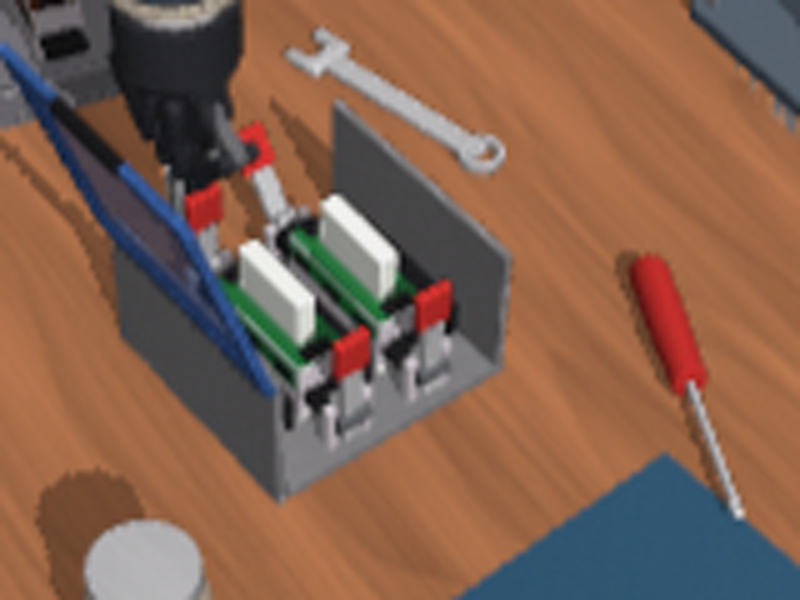

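Emit:
play_rows --rows '[0,-2,0,0,0,0,0,0,-4,0,0,0,0,0,0,-4,0,0,0,0,0,0,-4,0,0,0,0,0]'

```text
time: 39.25
tool_pos: [0.5399, -0.0683, 0.0372]
eef_rot: [0.002, 0.999, 0.047, 0.0]
force: [2.6, -14.2, 1.0]
grip_width: -0.004
```

Emit:
play_rows --rows '[0,20,0,0,0,0,0,0,66,0,0,0,0,0,-30,66,0,0,0,0,0,-60,66,0,0,0,0,0,-60,66,0,0,0,0,0,-60,57,0,0,0,0,0,-60,48,0,0,0,0,0,-60,40,0,0,0,0,0,-60,32,0,0,0,0,0,-60,24,0,0,0,0,0,-60,16,0,0,0,0,0,-60,10,0,0,0,0,0,-60,5,0,0,0,0,0,-60,2,0,0,0,0,0,-60,0,0,0,0,0,0,-60,0,0,0,0,0,0]'

```text
time: 40.85
tool_pos: [0.4803, -0.074, 0.0373]
eef_rot: [0.002, 0.999, 0.047, 0.0]
force: [3.0, -16.7, 1.1]
grip_width: 0.002
```

```bash
python3 sc.py z29
```

```text
40.85 [ 0.4803404  -0.0740182   0.03730447] 0.0940785391660867 0.0024080859129642037 [  3.00079615 -16.66163365   1.10144614]
```

View pics/z29.png

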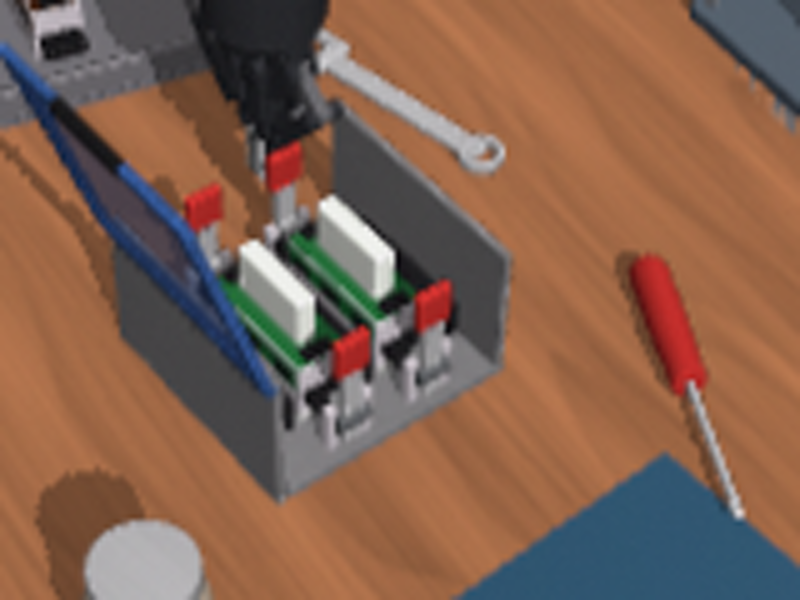

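Emit:
play_rows --rows '[0,30,0,0,0,0,0,0,30,-50,0,0,0,0,0,30,-100,0,0,0,0,-10,10,-145,0,0,0,0,-20,-35,-190,0,0,0,0,-25,-70,-224,0,0,0,0,-25,-86,-224,0,0,0,0,-25,-86,-224,0,0,0,0,-25,-86,-224,0,0,0,0]'

```text
time: 41.8
tool_pos: [0.4463, 0.0134, 0.261]
eef_rot: [0.0, 0.999, 0.05, -0.0]
force: [0.1, -1.0, 0.2]
grip_width: 0.001
```

```bash
python3 wr.py w30; python3 - <<'E'
from h import *
import cage
cage.run(np.load('/tmp/wrist_p.npy'),np.load('/tmp/Ww.npy'))
pic,d=snap('top','t30.png');W=cloud('top',d);x,y,z=W[...,0],W[...,1],W[...,2]
b=(x>.56)&(x<.75)&(y>-.12)&(y<.14)
q=W[b&(z>.12)&(z<.29)]
# along cage frame
X=np.array([np.cos(CY),np.sin(CY)]);q2=(q[:,:2]-CC)@X*1000
print(len(q),q2.min(),q2.max(),q[:,2].max()); print(np.polyfit(q[:,2]*1000,q2,1))
m=q[:,2]>q[:,2].max()-.012; print('edge',q[m].mean(0),q2[m].mean())
E
```

```text
41.8 [0.44629264 0.01340335 0.26101828] 0.09950649028088987 0.0007621074832850204 [ 0.07207871 -1.0370255   0.1813436 ] [ 0.15  0.19 -0.35  1.9   0.07  1.07 -1.7 ]
white [66.  5.] 57 [0.6815 0.4269 0.0779] rect 681.7 427.9 [16. 16.] yaw 2.642
white [12. 88.] 126 [0.5612 0.5674 0.078 ] rect 562.0 569.3 [59. 15.] yaw -2.079
white [324. 100.] 655 [0.5299 0.0207 0.0902] rect 529.9 20.8 [13. 60.] yaw -1.472
white [325. 153.] 727 [0.4718 0.0139 0.0891] rect 471.3 13.7 [14. 59.] yaw -1.469
white [632. 391.] 302 [-0.2387 -1.2642  0.0726] rect -267.3 -1273.3 [232. 109.] yaw 0.99
red [260. 101.] 175 top [0.5239 0.0914 0.0969] med [0.5236 0.0905 0.0976]
red [389. 102.] 188 top [ 0.5374 -0.0509  0.0968] med [ 0.5373 -0.0499  0.0975]
red [261. 153.] 170 top [0.4649 0.0855 0.0973] med [0.4651 0.0848 0.0976]
red [388. 154.] 188 top [ 0.4787 -0.0569  0.0971] med [ 0.479  -0.0559  0.0976]
front wall 1022 [0.4245 0.01   0.1042] [ 0.413 -0.072  0.098] [0.457 0.091 0.107]
fit dx/dy [-0.09352609  0.4254492 ]
white [66.  5.] 57 [0.6815 0.4269 0.0779] rect 682 428 [16. 16.] axis yaw 151.4
white [12. 88.] 126 [0.5612 0.5674 0.078 ] rect 562 569 [59. 15.] axis yaw -119.1
1650 90.83330821913874 146.13417882080276 0.27637408008522946
[ 0.31428641 53.57264344]
edge [0.64458473 0.03313662 0.26928081] 139.40079838599107
```

View pics/w30.png

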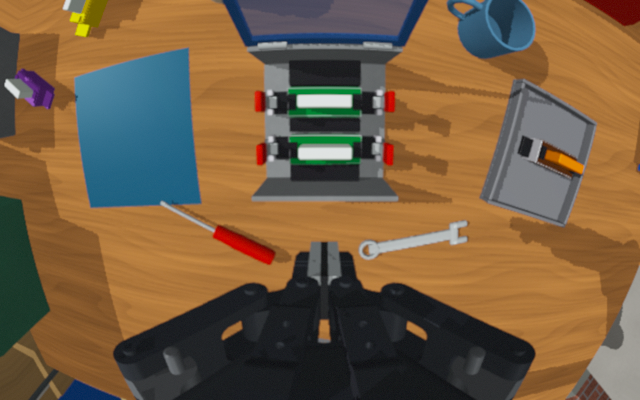

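View pics/t30.png

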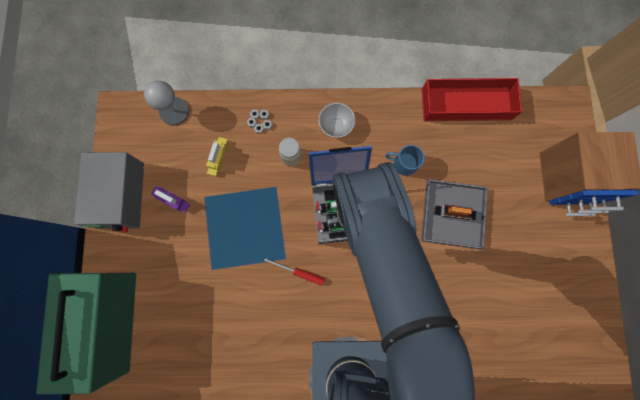

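```bash
python3 - <<'E'
from h import *
W=np.load('/tmp/Ww.npy');p=np.load('/tmp/wrist_p.npy')
hsv=cv2.cvtColor(p,cv2.COLOR_RGB2HSV).astype(int);S,V=hsv[...,1],hsv[...,2]
x,y,z=W[...,0],W[...,1],W[...,2]
for cx,cy in((.53,.0205),(.4715,.0145)):
    for s in(-1,0,1):
        k=(abs(x-cx)<.006)&(abs(y-cy-.02*s)<.008)&(z>.06)
        print(s,k.sum(),np.median(z[k]).round(4),np.percentile(z[k],[10,90]).round(4))
E
```

```text
-1 139 0.0902 [0.0892 0.0911]
0 157 0.0903 [0.089  0.0912]
1 139 0.0903 [0.0894 0.0912]
-1 1330 0.3904 [0.0917 0.3953]
0 305 0.0918 [0.0896 0.3932]
1 181 0.0897 [0.0755 0.0911]
```

Emit:
play_rows --rows '[0,0,-40,0,0,0,0,0,0,-80,0,0,0,0,40,0,-80,0,0,0,0,85,0,-80,0,0,0,0,130,0,-80,0,0,0,0,175,0,-80,0,0,0,0,215,0,-80,0,0,0,0,235,0,-80,0,0,0,0,235,0,-80,0,0,0,0]'

```text
time: 42.8
tool_pos: [0.6823, 0.0348, 0.3374]
eef_rot: [-0.0, 0.999, 0.048, -0.002]
force: [-1.0, -0.5, 0.1]
grip_width: 0.001
```

Emit:
play_rows --rows '[0,0,30,0,0,0,0,0,0,60,0,0,0,0,0,0,90,0,0,0,0,0,0,115,0,0,0,0,0,0,131,0,0,0,0,0,0,131,0,0,0,0]'

```text
time: 43.4
tool_pos: [0.6783, 0.0343, 0.2071]
eef_rot: [0.0, 0.999, 0.048, -0.003]
force: [-0.3, -1.0, 0.7]
grip_width: -0.003
```

```bash
python3 sc.py z31; python3 wr.py w31|head -1;python3 - <<'E'
from h import *
snap('top','t31.png')
s,p,q=st();X=np.array([np.cos(CY),np.sin(CY)]);Y=np.array([-X[1],X[0]]);d=p[:2]-CC;print('cage',d@X*1000,d@Y*1000)
E
```

```text
43.4 [0.67829386 0.03427314 0.20707705] 0.09664647846789685 -0.003332105807585961 [-0.33436476 -1.03210346  0.74854062]
43.45 [0.6793363  0.0346985  0.20898865] 0.09671980424837741 0.0009950427677152046 [-0.42219608 -0.32866564  0.76465062] [ 0.06  0.59 -0.32  1.4   0.19  1.19 -1.75]
cage 175.61338650917958 0.17898379765497607
```

View pics/z31s.png

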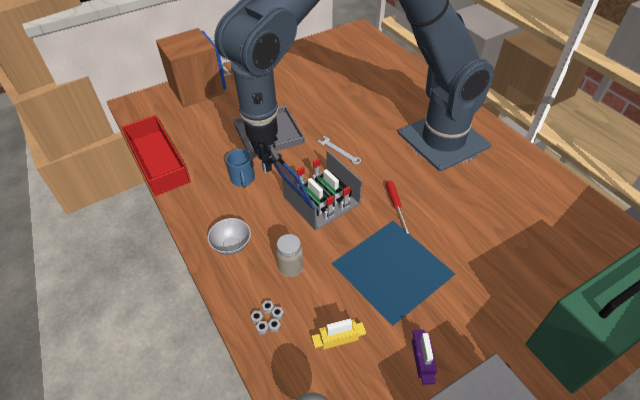

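View pics/w31.png

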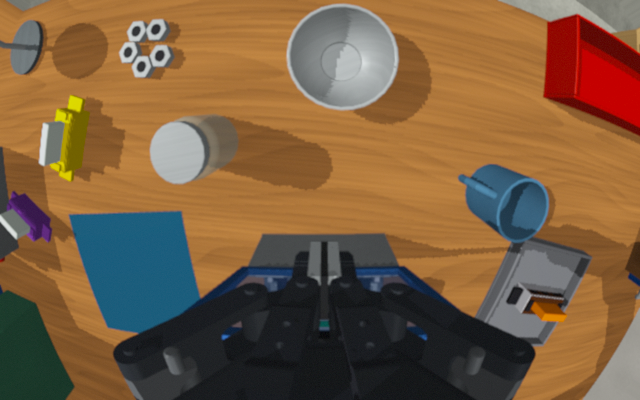

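```bash
python3 - <<'E'
import numpy as np
hx=11
for t in np.arange(1.85,-.01,-.075):
    rho=150
    zb=105+rho*np.sin(t)+6*np.cos(t)
    r_=172 if t>np.pi/2 else 150
    cx=86-r_*np.cos(t)+6*np.sin(t)+hx
    print(round(t,3),round(cx-175.5),round(-(zb-36-209)))
E
```

```text
1.85 -25 -3
1.775 -38 -6
1.7 -50 -8
1.625 -63 -9
1.55 -76 -10
1.475 -87 -10
1.4 -98 -9
1.325 -109 -7
1.25 -120 -4
1.175 -131 -1
1.1 -141 4
1.025 -151 9
0.95 -161 14
0.875 -170 21
0.8 -179 28
0.725 -187 36
0.65 -194 44
0.575 -201 53
0.5 -207 63
0.425 -213 73
0.35 -217 83
0.275 -221 93
0.2 -224 104
0.125 -227 115
0.05 -228 127
```

Emit:
play_rows --rows '[-14,0,-3,0,0,0,0,-25,0,-3,0,0,0,0,-38,0,-6,0,0,0,0,-50,0,-8,0,0,0,0,-63,0,-9,0,0,0,0,-76,0,-10,0,0,0,0,-87,0,-10,0,0,0,0,-98,0,-9,0,0,0,0,-98,0,-9,0,0,0,0]'

```text
time: 44.45
tool_pos: [0.5819, 0.0261, 0.2199]
eef_rot: [0.0, 0.999, 0.049, 0.0]
force: [-0.3, 1.0, 0.3]
grip_width: -0.0
```

```bash
python3 sc.py z32
```

```text
44.45 [0.58192844 0.02609292 0.21985899] 0.09767362354503571 -0.0004650643204797491 [-0.3015802   0.95549315  0.3155943 ]
```

View pics/z32.png

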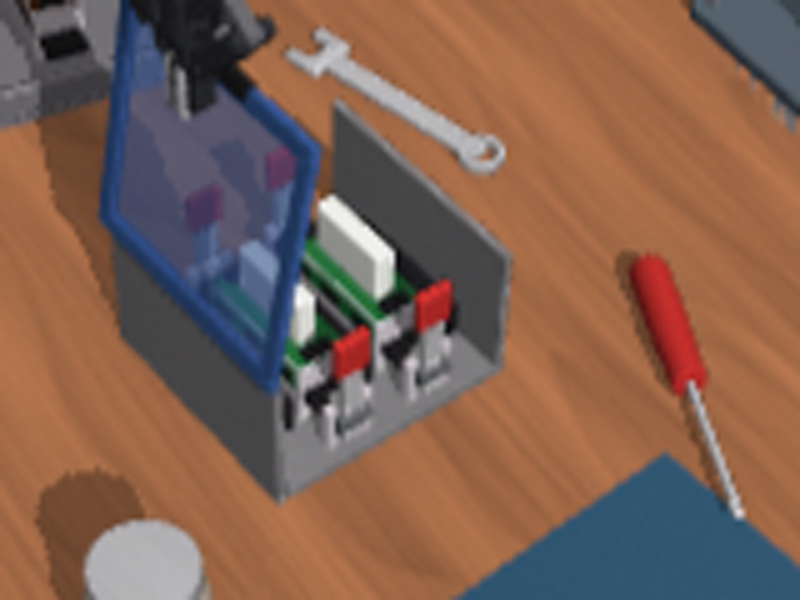

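Emit:
play_rows --rows '[-11,0,2,0,0,0,0,-22,0,5,0,0,0,0,-33,0,8,0,0,0,0,-43,0,13,0,0,0,0,-53,0,18,0,0,0,0,-63,0,23,0,0,0,0,-72,0,30,0,0,0,0,-81,0,37,0,0,0,0,-89,0,45,0,0,0,0,-96,0,53,0,0,0,0,-103,0,62,0,0,0,0,-109,0,72,0,0,0,0,-109,0,72,0,0,0,0]'

```text
time: 45.8
tool_pos: [0.4727, 0.0154, 0.1458]
eef_rot: [0.0, 0.999, 0.049, -0.002]
force: [-0.5, -1.0, 0.5]
grip_width: -0.004
```

```bash
python3 sc.py z33
```

```text
45.8 [0.47266718 0.01541661 0.14577885] 0.09792828710557626 -0.004302709780402665 [-0.45056182 -0.95080709  0.4902783 ]
```

View pics/z33.png

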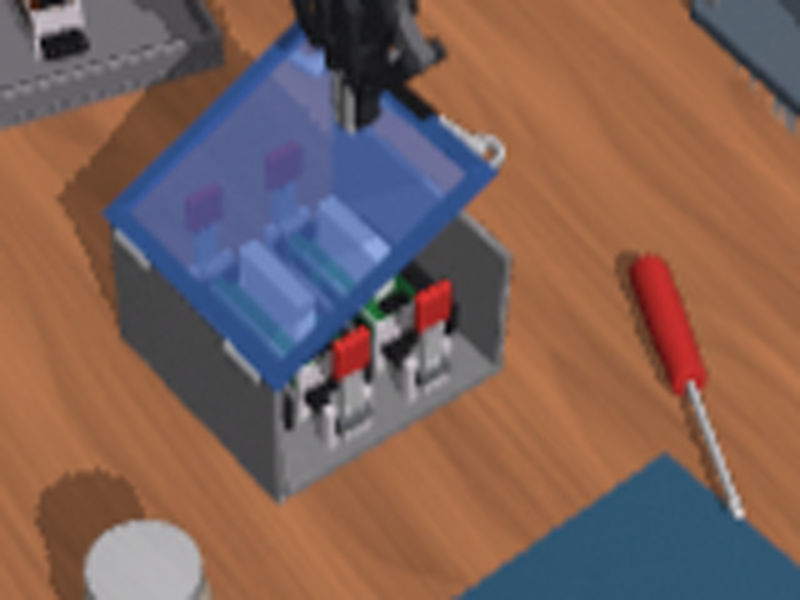

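Emit:
play_rows --rows '[-6,0,10,0,0,0,0,-10,0,20,0,0,0,0,-14,0,30,0,0,0,0,-17,0,41,0,0,0,0,-20,0,52,0,0,0,0,-21,0,60,0,0,0,0,-21,0,66,0,0,0,0,-21,0,70,0,0,0,0,-21,0,70,0,0,0,0]'

```text
time: 46.75
tool_pos: [0.4537, 0.0137, 0.0796]
eef_rot: [0.001, 0.999, 0.049, 0.001]
force: [-11.5, -1.1, 44.6]
grip_width: -0.002
```

```bash
python3 sc.py z34
```

```text
46.75 [0.45373493 0.01365322 0.07955221] 0.09777411032219542 -0.0019107449742779294 [-11.52454194  -1.08613029  44.6192386 ]
```

View pics/z34.png

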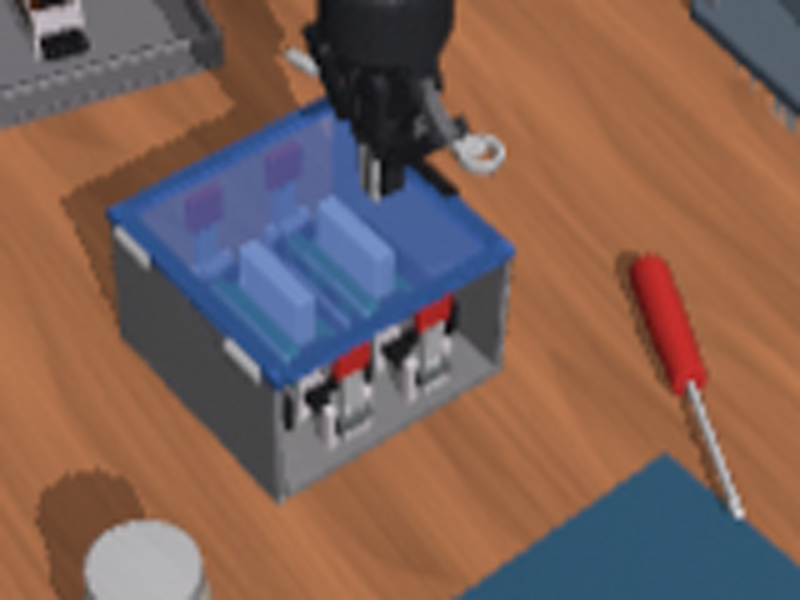

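Emit:
play_rows --rows '[0,0,-8,0,0,0,0,0,0,-30,0,0,0,0,0,0,-80,0,0,0,0,0,0,-130,0,0,0,0,0,0,-180,0,0,0,0,0,0,-200,0,0,0,0,0,40,-200,0,0,0,0,0,90,-200,0,0,0,0,0,140,-200,0,0,0,0,0,190,-200,0,0,0,0,0,240,-200,0,0,0,0,0,290,-200,0,0,0,0,0,300,-200,0,0,0,0,0,300,-200,0,0,0,0]'

```text
time: 48.2
tool_pos: [0.4823, -0.2869, 0.2765]
eef_rot: [-0.0, 0.999, 0.047, -0.001]
force: [-0.2, 0.0, -0.7]
grip_width: 0.0
```

```bash
python3 sc.py z35; python3 - <<'E'
from h import *
pic,d=snap('top','t35.png');W=cloud('top',d)
X=np.array([np.cos(CY),np.sin(CY)]);Y=np.array([-X[1],X[0]])
a=(W[...,:2]-CC)@X*1000;b=(W[...,:2]-CC)@Y*1000;z=W[...,2]*1000
k=(z>85)&(z<150)&(abs(a)<95)&(abs(b)<90)
for lo in range(-90,90,20):
    m=k&(a>=lo)&(a<lo+20)
    if m.sum(): print(lo,m.sum(),np.median(z[m]).round(1))
A=np.c_[a[k],np.ones(k.sum())];print(np.linalg.lstsq(A,z[k],rcond=None)[0])
m=(W[...,1]<-.25)&(W[...,1]>-.45)&(abs(W[...,0]-.5)<.1)&(W[...,2]>.06);print('tray grip',m.sum(),np.nanmean(W[m],0),cv2.minAreaRect((W[m][:,:2]*1000).astype(np.float32)))
E
```

```text
48.2 [ 0.48229762 -0.28694189  0.27645014] 0.093974505097857 0.00039843435368503685 [-0.19983277  0.01007488 -0.69887668]
-90 333 111.3
-70 390 111.5
-50 380 111.1
-30 379 111.1
-10 383 111.1
10 372 111.2
30 375 111.4
50 363 111.1
70 331 111.3
[1.70657640e-03 1.11172346e+02]
tray grip 4130 [ 0.46767748 -0.28277159  0.67177504] ((460.189208984375, -289.9587707519531), (126.4320068359375, 138.40948486328125), 69.84315490722656)
```

View pics/z35s.png

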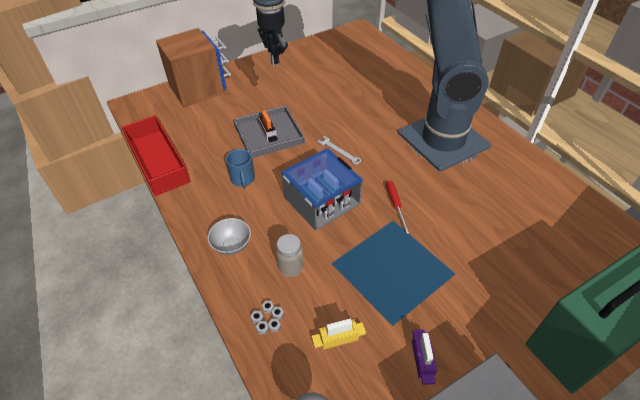

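View pics/z35.png

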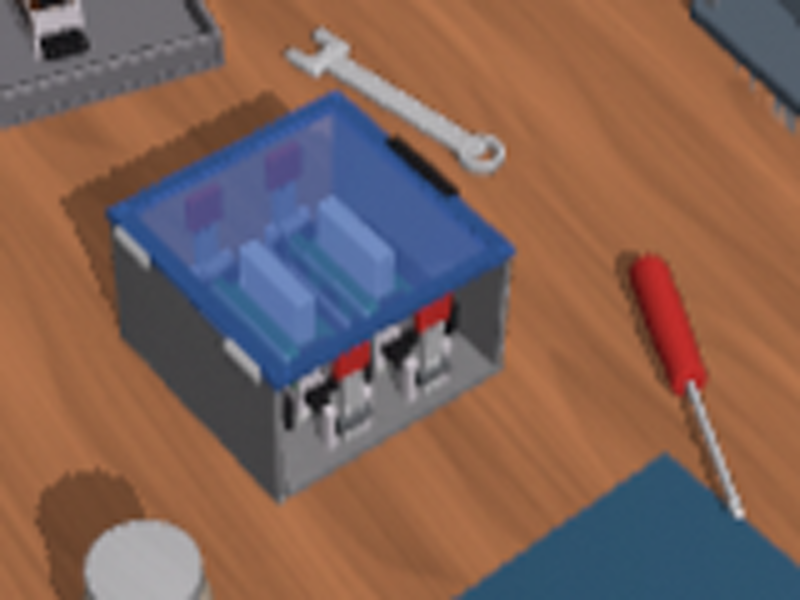

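The cover lies flat: its top reads 111 mm with a tilt of about 0.002 rad. All four levers are upright, and the worn board stands in the tray. The jar and mug have not moved, and the arm is clear of everything, so I am handing in.

```bash
python3 -c "
from h import *
print(r.finish_job())"
```

```text
the job is handed in; nothing more can be done
None
```

The job is done and handed in at about 48 s; no verdict was reported.

**What I did:** Only one worn board was present, in bay 2. I swung all four levers out and stood the worn board in the tray. I then loaded a new board into each bay, swung all four levers in to their stops and lowered the cover over about 3 s. One new board was knocked aside on the mat during the run, so I measured it again before grasping it.

**Last checks:**
- **Cover:** the top reads 111 mm all over with a tilt of about 0.002 rad, so it is shut.
- **Levers:** the tips are within about 1 mm of where they stood upright at the start.
- **Worn board:** it is upright in the middle of the tray.
- **Jar and mug:** they look unmoved in the pictures.
- **Arm:** it is clear of everything.

**What failed or disagreed:**
- **Fingertips:** they end about 36–38 mm short of the reported tool point. My first lever push passed over the lever, and I corrected for this from then on.
- **Board height:** the new boards' grip tops measured about 89–90 mm, against 88 mm for fully home. That is inside the 4 mm limit, and the worn board read the same when it was still seated.
- **Final press on the cover:** it reached about 45 N at the wrist. Only the fingertips were in contact, and the wrist limit is 120 N.

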